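# Refill the vacant compartment with tray feet

### The job

Take the small paper cup of ceramic ball feet out from under the low shelf and, tipping it close above, pour all seven feet into the one vacant compartment of the wooden box. Then set the empty cup down gently, standing upright in the middle of the cork coaster, and let go. The feet chip easily, so let none fall from high up, and do not shift or knock over the other things on the table.

Things in the scene. Friction and masses are not known exactly. Their poses are not given: they have to be found in the camera images.
- cup: stiff orange paper cup without handle, round and tapered: outer diameter 54 mm at the foot, 66 mm at the rim, 85 mm tall, wall 3 mm, floor 4 mm thick, 45 g. Origin at the centre of its underside, z up its axis. It stands upright on the table under the front part of the low shelf and holds the seven feet. The other orange cup is larger, empty and stands in the open
- cup_rim (a point): centre of the mouth of this cup, level with its rim, 85 mm above its origin
- foot1: white glazed ceramic ball foot 1 of 7, a loose ball 20 mm in diameter, about 12 g, in the cup at the start; origin at its centre
- foot2: white glazed ceramic ball foot 2 of 7, a loose ball 20 mm in diameter, about 12 g, in the cup at the start; origin at its centre
- foot3: white glazed ceramic ball foot 3 of 7, a loose ball 20 mm in diameter, about 12 g, in the cup at the start; origin at its centre
- foot4: white glazed ceramic ball foot 4 of 7, a loose ball 20 mm in diameter, about 12 g, in the cup at the start; origin at its centre
- foot5: white glazed ceramic ball foot 5 of 7, a loose ball 20 mm in diameter, about 12 g, in the cup at the start; origin at its centre
- foot6: white glazed ceramic ball foot 6 of 7, a loose ball 20 mm in diameter, about 12 g, in the cup at the start; origin at its centre
- foot7: white glazed ceramic ball foot 7 of 7, a loose ball 20 mm in diameter, about 12 g, in the cup at the start; origin at its centre
- shelf: low wooden shelf fixed to the table: board 150 mm deep (x), 380 wide (y), 16 thick, underside 180 mm up, on black iron ends at y = +/-180 mm, open at front and back. Origin on the table; board from x = -70 to +80 mm; its front is its -x side. The cup stands about 60 mm in front of the origin: the board overhangs the cup axis by 10 mm, so it cannot be taken from straight above
- box: wooden box with scalloped rim fixed to the table, 108 (x) by 308 (y) by 50 mm tall, outer walls 6 mm, floor 6 mm, three equal open compartments side by side along its y (each about 96 by 95 mm inside, centres at y = -100, 0 and +100 mm). Origin at the centre of its underside
- heap1: ball feet that already fill one compartment to about 36 mm above its floor (fixed); origin at the middle of that compartment's floor
- heap2: the same in another compartment; origin at the middle of that compartment's floor
- liner: thin paper liner 70 by 70 mm on the floor of the one vacant compartment; origin at the middle of that floor, 6 mm above the table, axes parallel to the box's
- coaster: round cork coaster fixed to the table, diameter 110 mm, 6 mm thick; origin at the centre of its underside
- glue_jar: closed jar, diameter 48 mm, 70 mm tall, standing under the left part (+y) of the low shelf; origin at the centre of its underside
- tea_cup: larger orange cup, empty, rim diameter 80 mm, 100 mm tall, to the right of the box; origin at the centre of its underside
- water_bottle: clear water bottle, diameter 64 mm, 210 mm tall, beyond the box; origin at the centre of its underside
- phone: black phone 150 by 72 by 9 mm lying in front of the box, towards the robot; origin at the centre of its underside
- brush: paint brush lying on the table near the robot, left; origin under its middle

How it is judged:
On the way, in this order (a step that is already met when the one before it is completed fails the run):
1. the cup is lifted at least 40 mm off the table with all seven feet still in it (height (world z) of cup above 0.04 m and distance between each of foot1, foot2, foot3, foot4, foot5, foot6, foot7 and cup below 0.09 m and z of each of foot1, foot2, foot3, foot4, foot5, foot6, foot7 in the frame of cup below 0.085 m), for 0.1 s.
2. the cup is tipped by more than 70 degrees with its mouth over the vacant compartment (mouth centre within 100 mm of its middle) (angle between cup's own z axis and vertical above 1.22 rad and horizontal distance between cup_rim and liner below 0.1 m), for 0.2 s.
At the end, for the whole second after the job is handed in: All seven feet lie at rest inside the vacant compartment (centres within its walls and less than 40 mm above its floor); the cup stands upright (within 0.1 rad) and still on the coaster, its axis within 25 mm of the coaster's centre (x of foot1 in the frame of liner between -0.045 and 0.045 m and y of foot1 in the frame of liner between -0.046 and 0.046 m and z of each of foot1, foot2, foot3, foot4, foot5, foot6, foot7 in the frame of liner below 0.04 m and linear speed of each of foot1, foot2, foot3, foot4, foot5, foot6, foot7 below 0.1 m/s and x of foot2 in the frame of liner between -0.045 and 0.045 m and y of foot2 in the frame of liner between -0.046 and 0.046 m and x of foot3 in the frame of liner between -0.045 and 0.045 m and y of foot3 in the frame of liner between -0.046 and 0.046 m and x of foot4 in the frame of liner between -0.045 and 0.045 m and y of foot4 in the frame of liner between -0.046 and 0.046 m and x of foot5 in the frame of liner between -0.045 and 0.045 m and y of foot5 in the frame of liner between -0.046 and 0.046 m and x of foot6 in the frame of liner between -0.045 and 0.045 m and y of foot6 in the frame of liner between -0.046 and 0.046 m and x of foot7 in the frame of liner between -0.045 and 0.045 m and y of foot7 in the frame of liner between -0.046 and 0.046 m and angle between cup's own z axis and vertical below 0.1 rad and horizontal distance between cup and coaster below 0.025 m and z of cup in the frame of coaster between 0.003 and 0.01 m and linear speed of cup below 0.02 m/s); the robot touches nothing.
It fails at once if a foot falls from high up (faster than 2 m/s, a drop of about 200 mm) (linear speed of any of foot1, foot2, foot3, foot4, foot5, foot6, foot7 above 2 m/s).
It fails at once if the cup is pressed on the coaster with more than 40 N (contact force between cup and coaster above 40 N).
It fails at once if another thing on the table is shifted by more than 30 mm or knocked over (distance of any of glue_jar, tea_cup, water_bottle, phone, brush from where it was at the start of the episode above 0.03 m or angle between any of glue_jar, tea_cup, water_bottle's own z axis and vertical above 0.5 rad).
It also fails if it takes over 67 s, if anything falls off the work surface, if the arm or the gripper's body presses on something with over 40 N, if the wrist force passes 120 N, or if a joint passes its speed limit or range.

### The arm

A 7-joint arm with a two-finger parallel gripper is mounted at the origin on the work surface. World frame = base frame: x ahead of the robot, y to its left, z up, the work surface at z = 0. Lengths are in m, angles in rad, forces in N, time in s.
With the tool pointing down it reaches from about 0.425 to 0.925 m from the base axis. Payload 6.8 kg.
Tool frame: the origin (TCP) lies between the finger pads; the fingertips stand r.tips_ahead ahead of it and the grasp point (between the pads) lies 5 mm behind it (r.tips_ahead is the distance from the TCP to the fingertips, in m); z points along the fingers, y is the line along which they close (so a half turn about z gives the same grasp; the last joint's range is limited). The gripper opens to 85 mm and grips with 20 to 120 N. Pads are 22 mm wide; open, the fingers measure 114 mm over their backs; the gripper's body (76 mm by 85 mm) begins 54 mm behind the grasp point. The pads swing forward as they close: fully open they stand 13 mm farther back than shut.
Start: joints at [-1.21, 0.477, 0.022, 1.555, -0.011, 1.109, -0.083], TCP at [0.305, 0.602, 0.22] pointing down, gripper open.
Joint ranges: [-2.96, 2.96], [-0.34, 2.1], [-1.41, 1.46], [0.24, 2.44], [-1.37, 4.51], [0.17, 1.92], [-2.96, 2.96]. Speed limits (rad/s): [2.39, 2.39, 3.14, 3.14, 3.14, 3.14, 3.14].

### API

Orientations are given as a rotation vector (axis times angle).
In Python, from bench import r gives the robot as it stands.
- The arm moves only by the tool move_arm, never from a script. Its argument "rows" is one flat list of numbers, 4 for each row, row after row: the shift along the tool's x, y, z in cm, then the turn about the tool's z in degrees. In form: [tx, ty, tz, twist, tx, ty, tz, twist, ...]. A call has 1 to 10 rows; each row is the pose to reach, as a shift and turn from the pose commanded when the call began, along the tool's axes at that moment; what a row does not reach only later rows make up. A row lasts 1/8 s, in which the tool goes at most 62.5 mm and 10.7 degrees, less where a joint would pass 70% of its speed; a pose out of reach is approached as far as the arm can. A call with a gripper value outside its range is refused whole. "fingers" is the opening, from 0 (shut) to 1 (fully open), set as the call begins (left out, the last holds). The fingers move at their own pace and stop on an object; "newtons" is the grip in N (left out, the last holds). Time passes only in rows, so rows that repeat a pose let the fingers close. It gives the time, the measured TCP pose, the force, the opening and the grip force at its end, in the units of the state.
- r.get_obs(): the state, without advancing time (a new reading comes with each control period).
- r.grab_frame(name): name is "scene" or "top"; returns the picture (384x512x3 uint8, blue, green, red); there is no depth.
- r.camera_params(name): a dict with "fx", "fy", "cx", "cy" (pixels), "world_from_camera" (4x4, takes a point from camera to world coordinates). Camera axes: x right, y down, z forward; pixel columns grow to the right and rows downward; lengths in m; the calibration is good to about 2 mm. A picture is of the moment at which its call begins. camera_params takes no time and is no camera call.
- r.hand_in(): hands the job in; it is judged then, once.
The state is a dict: "clock": time; "joints": joint angles; "qvel": joint speeds; "tau": joint torques, N m; "tcp_pos": TCP position; "orientation": TCP orientation; "contact_force": force on the tool from outside, world axes, zero at the start; "moment": the same for the moment, N m; "grip_width": finger opening in m; "gripper_force": force on a finger pad.
Only numpy, scipy, OpenCV 4.12 (cv2) and the standard library are available. Lean on these libraries where they do the work, as an engineer would, in place of code of your own. Each camera call takes 0.05 s, during which the arm holds its last target. There are 200 camera calls.

## Working session

There is one attempt and no reset: what is moved stays moved. The work goes in short steps, Python scripts to look and compute and a tool call to move; the robot and the scene stay as the last step left them, time stands still between calls to the robot, and variables do not carry over. Pictures are saved under pics/ and viewed, at most 13 in all, crops included, and the job is handed in when it is done.

Besides the shell and the picture viewer there is one more tool, called after ">>>" as name(argument=value, ...) on one line, values as JSON. move_arm: Moves the arm, as the interface text tells. Its arguments: {"type":"object","properties":{"rows":{"type":"array"},"fingers":{"type":"number"},"newtons":{"type":"number"}},"required":["rows"]}

```bash
mkdir -p pics; ls; python3 - <<'E'
from bench import r
import cv2
for n in("scene","top"):
    cv2.imwrite(f"pics/{n}0.png",r.grab_frame(n)); p=r.camera_params(n); print(n,p)
print(r.get_obs(), r.tips_ahead)
E
```

```text
pics
scene {'fx': 390.62717773223136, 'fy': 390.62717773223136, 'cx': 255.13231307733028, 'cy': 195.72889578790355, 'world_from_camera': array([[-0.35354167, -0.88445006,  0.30455933,  0.25882374],
       [-0.93541494,  0.3352088 , -0.11240082,  0.15942621],
       [-0.00267806, -0.32462772, -0.94583808,  1.0319351 ],
       [ 0.        ,  0.        ,  0.        ,  1.        ]])}
top {'fx': 481.47592532929036, 'fy': 481.47592532929036, 'cx': 250.32829834502695, 'cy': 189.93869436779897, 'world_from_camera': array([[-0.00701038, -0.99518028,  0.09781139,  0.40019672],
       [-0.99987045,  0.00839329,  0.01373423,  0.01642193],
       [-0.01448899, -0.09770243, -0.9951102 ,  1.67830593],
       [ 0.        ,  0.        ,  0.        ,  1.        ]])}
{'clock': 0.1, 'joints': array([-1.21006005,  0.47775071,  0.02235488,  1.55632668, -0.01152701,
        1.10932883, -0.08308112]), 'qvel': array([ 8.22035209e-04, -1.52414979e-03,  1.99261144e-04, -1.98576875e-03,
       -1.66515259e-04,  3.27339532e-05, -4.39962384e-04]), 'tau': array([ 3.93728682e-03, -5.97760427e+01,  1.61345132e+00, -2.81954849e+01,
        1.27504629e-02,  5.01527640e-03,  1.08142615e-05]), 'tcp_pos': array([0.30475867, 0.60166593, 0.21891183]), 'orientation': array([-7.29627851e-01, -3.05539329e+00,  2.60829484e-03]), 'contact_force': array([ 0.28319421, -0.41478912,  0.12969272]), 'moment': array([ 0.02850488, -0.02461481, -0.01564709]), 'gripper_force': 0.0, 'grip_width': 0.08528553675442165} 0.014
```

View pics/scene0.png

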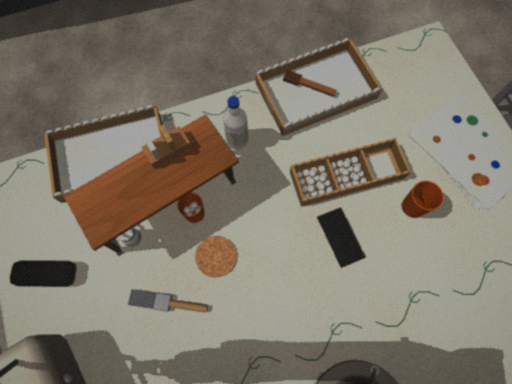

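View pics/top0.png

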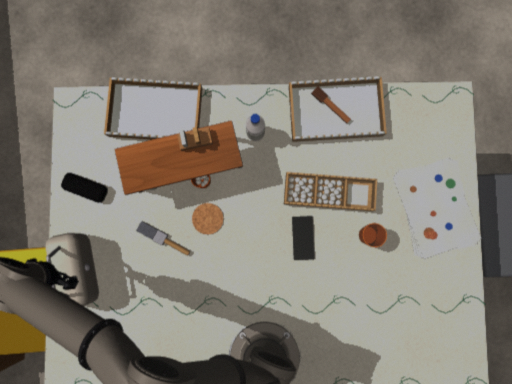

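The pictures show the cup under the shelf front (scene 191,207), the coaster (216,257), the vacant compartment at the right end of the box (382,165), and the tea cup (423,199). Next I measure these and get the tool axes.

```bash
cat > h.py <<'E'
from bench import r
import numpy as np, cv2
from scipy.spatial.transform import Rotation as R
def ray(n,u,v):
    p=r.camera_params(n);T=p["world_from_camera"]
    d=T[:3,:3]@np.array([(u-p["cx"])/p["fx"],(v-p["cy"])/p["fy"],1]);return T[:3,3],d
def pt(n,u,v,z):
    o,d=ray(n,u,v);return o+d*(z-o[2])/d[2]
def px(n,P):
    p=r.camera_params(n);T=p["world_from_camera"];q=T[:3,:3].T@(np.array(P)-T[:3,3])
    return np.array([p["fx"]*q[0]/q[2]+p["cx"],p["fy"]*q[1]/q[2]+p["cy"]])
def st():
    o=r.get_obs();M=R.from_rotvec(o["orientation"]).as_matrix()
    print("t",round(o["clock"],2),"tcp",o["tcp_pos"].round(4),"F",o["contact_force"].round(1),"w",round(o["grip_width"],4),"gf",round(o["gripper_force"],1));print("axes x,y,z cols\n",M.round(3),"\nq",o["joints"].round(3));return o,M
E
python3 - <<'E'
from h import *
st()
np.set_printoptions(suppress=True,precision=4)
a=cv2.imread("pics/scene0.png");b=cv2.imread("pics/top0.png")
out=np.vstack([np.hstack([cv2.resize(a[80:290,30:250],None,fx=1.8,fy=1.8,interpolation=2),cv2.resize(a[125:272,275:450],(396,378),interpolation=2)]),
 cv2.resize(b[110:220,180:400],(792,222),interpolation=2)[:, :792]])
cv2.imwrite("pics/c1.png",out);print(out.shape)
for n,L in (("scene",[((216,257),.006),((191,200),.085),((382,165),.006),((120,238),.07)]),("top",[((208,219),.006),((202,180),.085),((361,194),.006),((373,235),.1)])):
    for (u,v),z in L: print(n,u,v,pt(n,u,v,z))
E
```

```text
t 0.1 tcp [0.3048 0.6017 0.2189] F [ 0.3 -0.4  0.1] w 0.0853 gf 0.0
axes x,y,z cols
 [[-0.892  0.452 -0.001]
 [ 0.452  0.892 -0.002]
 [-0.    -0.002 -1.   ]] 
q [-1.21   0.478  0.022  1.556 -0.012  1.109 -0.083]
(600, 792, 3)
scene 216 257 [0.466  0.1943 0.006 ]
scene 191 200 [0.611  0.2042 0.085 ]
scene 382 165 [ 0.5476 -0.3335  0.006 ]
scene 120 238 [0.5839 0.4023 0.07  ]
top 208 219 [0.4644 0.1873 0.006 ]
top 202 180 [0.5915 0.1995 0.085 ]
top 361 194 [ 0.5471 -0.3451  0.006 ]
top 373 235 [ 0.4047 -0.3597  0.1   ]
```

View pics/c1.png

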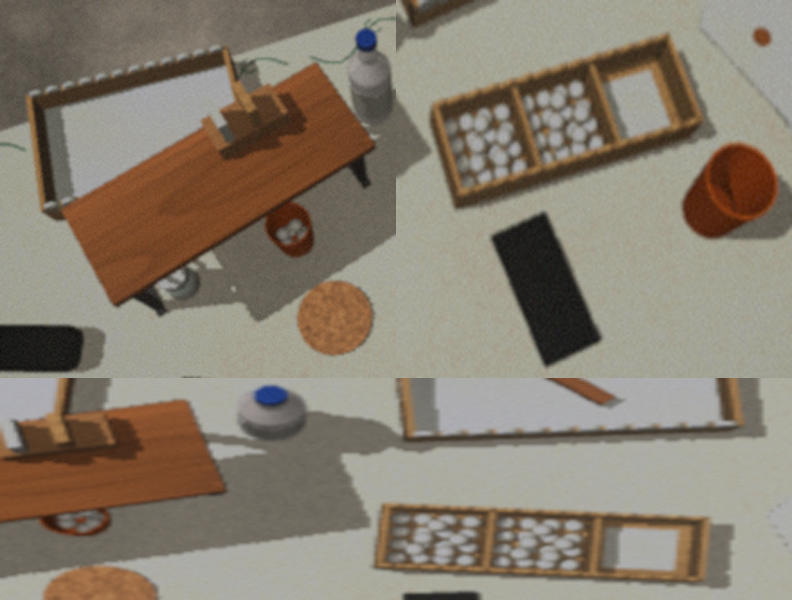

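The crop shows the cup mouth peeking out in front of the board, and the vacant compartment at the box's right (-y) end. The rows can't tilt the tool, so I test how a target out of reach is "approached".

>>> move_arm(rows=[0,6,0,0,0,12,0,0,0,18,0,0,0,24,0,0,0,30,0,0,0,36,0,0,0,40,0,0,0,40,0,0])

```text
clock: 1.1
tcp_pos: [0.4788, 0.8528, 0.2117]
orientation: [-0.839, -3.013, -0.031]
contact_force: [0.9, -0.2, 1.2]
grip_width: 0.0854
gripper_force: 0.0
```

```bash
python3 -c "
from h import *
st()"
```

```text
t 1.1 tcp [0.4788 0.8528 0.2117] F [ 0.9 -0.2  1.2] w 0.0854 gf 0.0
axes x,y,z cols
 [[-0.856  0.517 -0.008]
 [ 0.516  0.856  0.023]
 [ 0.019  0.015 -1.   ]] 
q [-1.222  1.245  0.941  0.304 -0.903  1.695  0.05 ]
```

>>> move_arm(rows=[0,6,0,0,0,12,0,0,0,18,0,0,0,24,0,0])

```text
clock: 1.6
tcp_pos: [0.4949, 0.8781, 0.1833]
orientation: [-0.839, -3.024, -0.115]
contact_force: [-0.9, 0.1, 0.2]
grip_width: 0.0855
gripper_force: 0.0
```

```bash
python3 -c "
from h import *
st()"
```

```text
t 1.6 tcp [0.4949 0.8781 0.1833] F [-0.9  0.1  0.2] w 0.0855 gf 0.0
axes x,y,z cols
 [[-0.857  0.515  0.018]
 [ 0.514  0.855  0.071]
 [ 0.021  0.07  -0.997]] 
q [-1.202  1.334  1.291  0.242 -1.27   1.666  0.06 ]
```

>>> move_arm(rows=[0,0,-6,0,0,0,-12,0,0,0,-18,0,0,0,-24,0,0,0,-30,0,0,0,-36,0,0,0,-42,0,0,0,-48,0,0,0,-54,0,0,0,-60,0])

```text
clock: 2.85
tcp_pos: [0.43, 0.7546, 0.5427]
orientation: [0.826, 3.003, 0.23]
contact_force: [0.9, 0.5, -1.6]
grip_width: 0.0855
gripper_force: 0.0
```

```bash
python3 -c "
from h import *
st()"
```

```text
t 2.85 tcp [0.43   0.7546 0.5427] F [ 0.9  0.5 -1.6] w 0.0855 gf 0.0
axes x,y,z cols
 [[-0.86   0.507  0.057]
 [ 0.51   0.849  0.137]
 [ 0.021  0.147 -0.989]] 
q [-1.146  0.838  0.182  0.244 -0.165  1.915 -0.068]
```

>>> move_arm(rows=[0,6,-6,0,0,12,-12,0,0,18,-18,0,0,24,-24,0,0,30,-30,0,0,36,-36,0,0,40,-40,0,0,40,-40,0])

```text
clock: 3.85
tcp_pos: [0.4271, 0.7377, 0.5978]
orientation: [0.82, 2.978, 0.329]
contact_force: [0.1, -0.0, 0.5]
grip_width: 0.0856
gripper_force: 0.0
```

```bash
python3 -c "
from h import *
st()"
```

```text
t 3.85 tcp [0.4271 0.7377 0.5978] F [ 0.1 -0.   0.5] w 0.0856 gf 0.0
axes x,y,z cols
 [[-0.86   0.502  0.089]
 [ 0.51   0.838  0.194]
 [ 0.022  0.212 -0.977]] 
q [-1.178  0.791  0.458  0.242 -0.399  1.915 -0.027]
```

Tilt accumulates from call to call (0.21 rad now), because each call starts from the pose actually reached. I keep pushing up in short calls.

>>> move_arm(rows=[0,0,-6,0,0,0,-12,0,0,0,-18,0,0,0,-24,0])

```text
clock: 4.35
tcp_pos: [0.3675, 0.7009, 0.7556]
orientation: [0.746, 2.874, 0.635]
contact_force: [-0.3, -0.1, -0.3]
grip_width: 0.0856
gripper_force: 0.0
```

>>> move_arm(rows=[0,0,-6,0,0,0,-12,0,0,0,-18,0,0,0,-24,0])

```text
clock: 4.85
tcp_pos: [0.3187, 0.6401, 0.8512]
orientation: [0.703, 2.83, 0.788]
contact_force: [0.8, 0.3, 0.2]
grip_width: 0.0854
gripper_force: 0.0
```

>>> move_arm(rows=[0,0,-6,0,0,0,-12,0,0,0,-18,0,0,0,-24,0,0,0,-30,0,0,0,-36,0,0,0,-42,0,0,0,-48,0,0,0,-54,0,0,0,-60,0])

```text
clock: 6.1
tcp_pos: [0.2282, 0.4203, 1.065]
orientation: [0.709, 2.592, 1.273]
contact_force: [1.6, -0.1, 0.1]
grip_width: 0.0857
gripper_force: 0.0
```

```bash
python3 -c "
from h import *
st()"
```

```text
t 6.1 tcp [0.2282 0.4203 1.065 ] F [ 1.6 -0.1  0.1] w 0.0857 gf 0.0
axes x,y,z cols
 [[-0.873  0.341  0.349]
 [ 0.485  0.523  0.701]
 [ 0.057  0.781 -0.622]] 
q [-1.763  0.124  0.996  0.242 -0.35   1.915 -0.064]
```

>>> move_arm(rows=[0,4,-4,0,0,8,-8,0,0,12,-12,0,0,16,-16,0])

```text
clock: 6.6
tcp_pos: [0.2075, 0.392, 1.0875]
orientation: [0.66, 2.577, 1.349]
contact_force: [0.3, 0.2, -0.3]
grip_width: 0.0852
gripper_force: 0.0
```

>>> move_arm(rows=[0,4,-4,0,0,8,-8,0,0,12,-12,0,0,16,-16,0])

```text
clock: 7.1
tcp_pos: [0.1999, 0.3643, 1.1077]
orientation: [0.639, 2.541, 1.421]
contact_force: [0.3, -0.8, 0.4]
grip_width: 0.0855
gripper_force: 0.0
```

```bash
python3 -c "
from h import *
st()"
```

```text
t 7.1 tcp [0.1999 0.3643 1.1077] F [ 0.3 -0.8  0.4] w 0.0855 gf 0.0
axes x,y,z cols
 [[-0.896  0.287  0.34 ]
 [ 0.44   0.457  0.773]
 [ 0.066  0.842 -0.536]] 
q [-2.05  -0.021  0.63   0.241  0.243  1.915 -0.128]
```

>>> move_arm(rows=[-5,-3,0.3,0,-10,-6,0.6,0,-15,-9,0.9,0,-20,-12,1.2,0,-25,-15,1.5,0,-30,-18,1.8,0,-35,-21,2,0,-40,-24,2.3,0,-45,-27,2.6,0,-50,-30,3,0])

```text
clock: 8.35
tcp_pos: [0.5218, 0.0712, 0.8455]
orientation: [0.647, 2.537, 1.412]
contact_force: [0.5, -0.3, 1.2]
grip_width: 0.0853
gripper_force: 0.0
```

```bash
cat >> h.py <<'E'
def to(P):
    o,M=st();print("tool cm to",P,(M.T@(np.array(P)-o["tcp_pos"])*100).round(1))
E
python3 -c "
from h import *
to([1.0,-.2,.6])"
```

```text
t 8.35 tcp [0.5218 0.0712 0.8455] F [ 0.5 -0.3  1.2] w 0.0853 gf 0.0
axes x,y,z cols
 [[-0.892  0.289  0.347]
 [ 0.447  0.459  0.768]
 [ 0.063  0.84  -0.538]] 
q [-1.306 -0.301  1.154  1.161 -0.555  1.526  0.838]
tool cm to [1.0, -0.2, 0.6] [-56.3 -19.2   9. ]
```

>>> move_arm(rows=[-5.8,-1.6,1,0,-11.6,-3.2,2,0,-17.4,-4.8,3,0,-23,-6.4,4,0,-29,-8,5,0,-35,-9.6,6,0,-41,-11,7,0,-46,-12.8,8,0,-52,-14.4,9,0,-58,-16,10,0])

```text
clock: 9.6
tcp_pos: [0.6111, 0.0226, 0.6826]
orientation: [0.675, 2.493, 1.382]
contact_force: [0.3, 0.4, 0.6]
grip_width: 0.0854
gripper_force: 0.0
```

```bash
python3 -c "
from h import *
to([1.5,-.2,.6])"
```

```text
t 9.6 tcp [0.6111 0.0226 0.6826] F [0.3 0.4 0.6] w 0.0854 gf 0.0
axes x,y,z cols
 [[-0.873  0.288  0.394]
 [ 0.487  0.455  0.746]
 [ 0.036  0.843 -0.537]] 
q [-1.464 -0.336  1.454  1.439 -0.574  1.295  1.14 ]
tool cm to [1.5, -0.2, 0.6] [-88.7   8.5  22.9]
```

>>> move_arm(rows=[-3,-2.8,-4.5,0,-6,-5.6,-9,0,-9,-8.4,-13.5,0,-12,-11,-18,0,-15,-14,-22,0,-18,-17,-27,0])

```text
clock: 10.35
tcp_pos: [0.5096, -0.1439, 0.6786]
orientation: [0.701, 2.46, 1.342]
contact_force: [-0.4, -0.5, -0.6]
grip_width: 0.0853
gripper_force: 0.0
```

>>> move_arm(rows=[-3,-2.8,-4.5,0,-6,-5.6,-9,0,-9,-8.4,-13.5,0,-12,-11,-18,0,-15,-14,-22,0,-18,-17,-27,0])

```text
clock: 11.1
tcp_pos: [0.4121, -0.2331, 0.6779]
orientation: [0.727, 2.436, 1.295]
contact_force: [-0.3, -0.7, 0.3]
grip_width: 0.0856
gripper_force: 0.0
```

```bash
python3 -c "
from h import *
to([1.5,-.2,.6])"
```

```text
t 11.1 tcp [ 0.4121 -0.2331  0.6779] F [-0.3 -0.7  0.3] w 0.0856 gf 0.0
axes x,y,z cols
 [[-0.832  0.297  0.469]
 [ 0.555  0.469  0.687]
 [-0.016  0.832 -0.555]] 
q [-0.84  -0.336  1.454  1.436 -0.657  1.716  1.488]
tool cm to [1.5, -0.2, 0.6] [-88.5  27.4  57.6]
```

>>> move_arm(rows=[-0.4,-3.3,-5,0,-0.8,-6.6,-10,0,-1.2,-9.9,-15,0,-1.6,-13,-20,0,-2,-16.5,-25,0,-2.4,-20,-30,0,-2.8,-23,-35,0])

```text
clock: 11.98
tcp_pos: [0.2604, -0.3039, 0.6565]
orientation: [0.758, 2.412, 1.235]
contact_force: [0.4, -0.5, -0.1]
grip_width: 0.0855
gripper_force: 0.0
```

```bash
python3 -c "
from h import *
to([-.3,-.6,.68])"
```

```text
t 11.97 tcp [ 0.2604 -0.3039  0.6565] F [ 0.4 -0.5 -0.1] w 0.0855 gf 0.0
axes x,y,z cols
 [[-0.805  0.308  0.507]
 [ 0.591  0.484  0.646]
 [-0.046  0.819 -0.572]] 
q [-0.499 -0.336  1.454  1.472 -0.634  1.915  1.707]
tool cm to [-0.3, -0.6, 0.68] [ 27.5 -29.7 -48.8]
```

>>> move_arm(rows=[2.6,-2.8,-4.6,0,5.2,-5.6,-9.2,0,7.8,-8.4,-14,0,10.4,-11,-18.5,0,13,-14,-23,0,15.6,-17,-28,0,18,-20,-32,0,21,-22,-37,0])

```text
clock: 12.98
tcp_pos: [0.1387, -0.3166, 0.5506]
orientation: [0.793, 2.395, 1.156]
contact_force: [-0.5, -1.3, -0.3]
grip_width: 0.0853
gripper_force: 0.0
```

```bash
python3 -c "
from h import *
to([-.5,-.3,.68])"
```

```text
t 12.97 tcp [ 0.1387 -0.3166  0.5506] F [-0.5 -1.3 -0.3] w 0.0853 gf 0.0
axes x,y,z cols
 [[-0.776  0.327  0.539]
 [ 0.626  0.507  0.593]
 [-0.079  0.797 -0.598]] 
q [-0.185 -0.336  1.454  1.69  -0.51   1.915  2.044]
tool cm to [-0.5, -0.3, 0.68] [ 49.6  -9.8 -41.2]
```

Tilting works, but turning azimuth this way is slow. I'll fit a simple kinematic model from the logged states to plan properly.

```bash
cat > kin.py <<'E'
import numpy as np
from scipy.spatial.transform import Rotation as R
from scipy.optimize import least_squares
D=[([-1.21006005,0.47775071,0.02235488,1.55632668,-0.01152701,1.10932883,-0.08308112],[.30476,.60167,.21891],[-.7296,-3.0554,.0026]),
([-1.222,1.245,.941,.304,-.903,1.695,.05],[.4788,.8528,.2117],[-.839,-3.013,-.031]),
([-1.202,1.334,1.291,.242,-1.27,1.666,.06],[.4949,.8781,.1833],[-.839,-3.024,-.115]),
([-1.146,.838,.182,.244,-.165,1.915,-.068],[.43,.7546,.5427],[.826,3.003,.23]),
([-1.178,.791,.458,.242,-.399,1.915,-.027],[.4271,.7377,.5978],[.82,2.978,.329]),
([-1.763,.124,.996,.242,-.35,1.915,-.064],[.2282,.4203,1.065],[.709,2.592,1.273]),
([-2.05,-.021,.63,.241,.243,1.915,-.128],[.1999,.3643,1.1077],[.639,2.541,1.421]),
([-1.306,-.301,1.154,1.161,-.555,1.526,.838],[.5218,.0712,.8455],[.647,2.537,1.412]),
([-1.464,-.336,1.454,1.439,-.574,1.295,1.14],[.6111,.0226,.6826],[.675,2.493,1.382]),
([-.84,-.336,1.454,1.436,-.657,1.716,1.488],[.4121,-.2331,.6779],[.727,2.436,1.295]),
([-.499,-.336,1.454,1.472,-.634,1.915,1.707],[.2604,-.3039,.6565],[.758,2.412,1.235]),
([-.185,-.336,1.454,1.69,-.51,1.915,2.044],[.1387,-.3166,.5506],[.793,2.395,1.156])]
AX="ZYZYZYZ"
LO=np.array([-2.96,-.34,-1.41,.24,-1.37,.17,-2.96]);HI=np.array([2.96,2.1,1.46,2.44,4.51,1.92,2.96])
def fk(q,p,s):
    M=np.eye(3);t=np.array([0,0,p[7]])
    off=[None,(p[8],0),(p[9],p[10]),(p[11],0),(p[12],p[13]),(p[14],0),(p[15],p[16])]
    for i in range(7):
        if off[i]: t=t+M@np.array([off[i][0],0,off[i][1]])
        M=M@R.from_euler(AX[i],s[i]*q[i]+p[i]).as_matrix()
    return t,M   # TCP along z folded in off[6]
def res(p,s):
    e=[]
    for q,t,w in D:
        a,M=fk(q,p,s);e+=list(5*(a-t))+list((R.from_matrix(M).inv()*R.from_rotvec(w)).as_rotvec())
    return e
def fit():
    import itertools;best=None
    for s3,s5,s7,s1 in itertools.product([-1,1],repeat=4):
      for c in (0,1.57,3.14,-1.57):
        s=[s1,1,s3,1,s5,1,s7];p0=np.r_[0,0,0,0,0,0,c,.34,0,0,.4,0,0,.4,0,0,.25]
        f=least_squares(res,p0,args=(s,),max_nfev=60,loss="soft_l1",f_scale=.05)
        if best is None or f.cost<best[0]: best=(f.cost,f.x,s)
    return best
if __name__=="__main__":
    c,p,s=fit();p=least_squares(res,p,args=(s,)).x
    print(c,s,p.round(3),np.abs(res(p,s)).max());np.savez("kin.npz",p=p,s=s)
E
time python3 kin.py
```

```text
0.01983792448334827 [-1, 1, -1, 1, -1, 1, -1] [-0.039 -0.012 -0.034 -0.031  0.005  0.055  1.533  0.301  0.017 -0.041
  0.53   0.033 -0.016  0.474  0.036 -0.002  0.346] 0.0751788071713877
real	5m21.921s
user	5m19.548s
sys	0m0.080s
```

```bash
cat > kin2.py <<'E'
from kin import *
# generic: each joint's preceding fixed offset is a full xyz vector; also small fixed tilts
def fk2(q,p,s):
    M=R.identity();t=np.zeros(3);V=p[14:].reshape(8,3)
    for i in range(7):
        t=t+M.apply(V[i]);M=M*R.from_euler(AX[i],s[i]*q[i]+p[i])
    return t+M.apply(V[7]),M.as_matrix()
def res2(p,s):
    e=[]
    for q,t,w in D:
        a,M=fk2(q,p,s);e+=list(5*(a-np.array(t)))+list((R.from_matrix(M).inv()*R.from_rotvec(w)).as_rotvec())
    return np.r_[e,.003*p[14:],.003*p[:6]]
if __name__=="__main__":
    k=np.load("kin.npz");p=k["p"];s=k["s"]
    V=np.zeros((8,3));V[0]=0,0,.3;V[2]=0,0,.53;V[4]=0,0,.474;V[6]=0,0,.346
    p0=np.r_[p[:7],np.zeros(7),V.ravel()]
    f=least_squares(res2,p0,args=(s,),max_nfev=60);np.set_printoptions(suppress=True)
    print(f.cost,f.x[:7].round(3));print(f.x[14:].reshape(8,3).round(3));r0=f.fun[:72].reshape(12,6)
    print((np.abs(r0[:,:3]).max(1)/5).round(4),np.abs(r0[:,3:]).max(1).round(4));np.savez("kin2.npz",p=f.x,s=s)
E
timeout 120 python3 kin2.py
```

```text
1.4915690736914913e-05 [-0.    -0.     0.     0.     0.     0.     1.571]
[[-0.002  0.002  0.144]
 [-0.001 -0.015  0.144]
 [ 0.001 -0.015  0.271]
 [-0.001 -0.016  0.271]
 [ 0.001 -0.016  0.236]
 [-0.001  0.     0.236]
 [-0.     0.     0.169]
 [-0.003 -0.001  0.169]]
[0.0002 0.0001 0.0001 0.0003 0.0002 0.0002 0.0001 0.0004 0.0003 0.0002
 0.0001 0.0002] [0.0004 0.0002 0.0009 0.0009 0.0006 0.001  0.0004 0.0002 0.001  0.0004
 0.0007 0.0003]
```

The fit is sub-millimetre, so I use it to check which tool azimuths and pitches can do the job.

```bash
cat > ik.py <<'E'
from kin import LO,HI
import numpy as np
from scipy.optimize import least_squares
from scipy.spatial.transform import Rotation as R
k=np.load("kin2.npz");P=k["p"];S=k["s"];V=P[14:].reshape(8,3)
def fk(q,pts=False):
    M=np.eye(3);t=np.zeros(3);L=[]
    for i in range(7):
        t=t+M@V[i];L.append(t);a=S[i]*q[i]+P[i];c,s=np.cos(a),np.sin(a)
        M=M@(np.array([[c,-s,0],[s,c,0],[0,0,1]]) if i%2==0 else np.array([[c,0,s],[0,1,0],[-s,0,c]]))
    t=t+M@V[7];return (t,M,L) if pts else (t,M)
def err(q,T,M,wo):
    t,m=fk(q);E=m.T@M
    w=R.from_matrix(E).as_rotvec();return np.r_[t-T,wo*(m@w)]
def solve(q0,T,M,wo=.3,reg=0.,n=60):
    f=least_squares(lambda q:np.r_[err(q,T,M,wo),reg*(q-q0)],np.clip(q0,LO+.005,HI-.005),bounds=(LO+.001,HI-.001),max_nfev=n,xtol=1e-8,ftol=1e-9,gtol=1e-9)
    e=err(f.x,T,M,wo);return f.x,np.linalg.norm(e[:3]),np.linalg.norm(e[3:])/wo
def ori(az,p,tw):   # tw=0: tool y horizontal to the left (or right), x up-ish
    z=np.array([np.cos(az)*np.cos(p),np.sin(az)*np.cos(p),-np.sin(p)]);y=np.array([-np.sin(az),np.cos(az),0]);x=np.cross(y,z)
    return np.c_[x,y,z]@R.from_euler("z",tw).as_matrix()
E
cat > scan.py <<'E'
from ik import *
import time
np.set_printoptions(suppress=True,linewidth=150)
t0=time.time();d=np.pi/180;rng=np.random.default_rng(0)
for azd in (48,30,15,0):
  for pd in (37,28):
    for flip in (0,180):
        best=None
        for s in range(6):
            q=np.array([-.3,.9,0,1.4,0,.6,0])+rng.normal(size=7)*[.4,.4,.5,.4,1.,.4,1.5] if s else np.array([-.3,.9,0,1.4,0,.6,0])
            q,e1,e2=solve(np.clip(q,LO+.01,HI-.01),np.array([.60,.2,.055]),ori(azd*d,pd*d,flip*d),reg=.0003)
            if e1<.004 and e2<.02 and (best is None or fk(q,True)[2][4][2]+fk(q,True)[2][5][2]>best[0]):best=(fk(q,True)[2][4][2]+fk(q,True)[2][5][2],q)
        if best is None: print(azd,pd,flip,"no grasp");continue
        q=best[1];L=fk(q,True)[2];o=[]
        for nm,T,tw in (("lift",(.45,.15,.2),0),("box",(.547,-.34,.12),0),("b+75",(.547,-.34,.12),75),("b+150",(.547,-.34,.12),150),("box",(.547,-.34,.12),0),("b-75",(.547,-.34,.12),-75),("b-150",(.547,-.34,.12),-150),("box",(.547,-.34,.12),0),("coast",(.465,.19,.06),0)):
            q,e1,e2=solve(q,np.array(T),ori(azd*d,pd*d,(flip+tw)*d),reg=.0003);o.append((nm,round(e1*1000),round(e2/d)))
        print(azd,pd,flip,best[1].round(2),"z",[round(float(l[2]),2) for l in L[3:7]],o,round(time.time()-t0))
E
timeout 200 python3 scan.py; python3 -c "
from ik import *;from bench import r;o=r.get_obs();print(fk(o['joints'])[0]-o['tcp_pos'])"
```

```text
48 37 0 [ 0.85  1.18 -1.28  2.25  2.43  0.43  0.31] z [0.48, 0.36, 0.26, 0.15] [('lift', 23, 2), ('box', 63, 26), ('b+75', 63, 26), ('b+150', 73, 30), ('box', 63, 26), ('b-75', 22, 7), ('b-150', 22, 7), ('box', 23, 7), ('coast', 23, 4)] 2
48 37 180 [ 0.6   0.84 -0.91  2.25  3.37  0.36  2.28] z [0.64, 0.44, 0.26, 0.16] [('lift', 20, 2), ('box', 22, 7), ('b+75', 22, 7), ('b+150', 22, 7), ('box', 22, 7), ('b-75', 23, 7), ('b-150', 107, 29), ('box', 22, 7), ('coast', 22, 4)] 3
48 28 0 [ 0.18  0.76 -0.32  2.32  3.87  0.86 -1.45] z [0.68, 0.44, 0.21, 0.13] [('lift', 29, 6), ('box', 66, 27), ('b+75', 65, 27), ('b+150', 75, 31), ('box', 66, 27), ('b-75', 24, 7), ('b-150', 24, 7), ('box', 24, 7), ('coast', 28, 5)] 5
48 28 180 [-0.28  0.76  0.21  2.34  3.92  1.15  1.41] z [0.68, 0.45, 0.22, 0.14] [('lift', 26, 5), ('box', 24, 7), ('b+75', 24, 7), ('b+150', 24, 7), ('box', 24, 7), ('b-75', 24, 7), ('b-150', 114, 31), ('box', 24, 7), ('coast', 27, 5)] 7
30 37 0 [ 0.27  0.73 -0.71  2.37  2.99  0.73 -0.97] z [0.68, 0.47, 0.26, 0.15] [('lift', 39, 8), ('box', 0, 0), ('b+75', 34, 14), ('b+150', 45, 
[... 1563 characters left out ...]
0.96  1.93] z [0.72, 0.49, 0.26, 0.16] [('lift', 30, 6), ('box', 0, 0), ('b+75', 0, 0), ('b+150', 0, 0), ('box', 0, 0), ('b-75', 0, 0), ('b-150', 24, 6), ('box', 0, 0), ('coast', 30, 6)] 24
0 28 0 [-0.58  0.75 -0.2   2.41  2.37  1.18 -1.46] z [0.68, 0.45, 0.21, 0.13] [('lift', 49, 10), ('box', 0, 0), ('b+75', 0, 0), ('b+150', 0, 0), ('box', 0, 0), ('b-75', 0, 0), ('b-150', 0, 0), ('box', 0, 0), ('coast', 39, 7)] 26
0 28 180 [-0.86  0.75  0.13  2.42  2.43  1.04  1.47] z [0.69, 0.45, 0.22, 0.14] [('lift', 48, 10), ('box', 0, 0), ('b+75', 0, 0), ('b+150', 0, 0), ('box', 0, 0), ('b-75', 0, 0), ('b-150', 21, 6), ('box', 0, 0), ('coast', 39, 7)] 28
[-4.22909292e-05 -5.81087506e-05 -1.41703177e-05]
```

```bash
cat > scan2.py <<'E'
from ik import *
from multiprocessing import Pool
d=np.pi/180
def job(a):
    azd,pd=a;rng=np.random.default_rng(1);o=[]
    for T in ((.605,.2,.065),(.53,.18,.09),(.462,.19,.075),(.55,-.34,.12)):
        b=(9,9,9)
        for s in range(10):
            q0=np.array([-np.arctan2(T[1],T[0]),.7,0,1.9,[0,2,3.14,1][s%4],.9,0])+rng.normal(size=7)*[.3,.3,.6,.3,.4,.3,1]
            q,e1,e2=solve(np.clip(q0,LO+.01,HI-.01),np.array(T),ori(azd*d,pd*d,0),reg=1e-4,n=30)
            if e1+.2*e2<b[0]: b=(e1+.2*e2,e1,e2)
            if e1<.002 and e2<.01: break
        o.append((round(b[1]*1000),round(b[2]/d)))
    return azd,pd,o
if __name__=="__main__":
    with Pool() as p:
        for x in p.imap(job,[(a,q) for a in (-60,-45,-30,-15,0,15,30,45,55) for q in (37,41,45)]): print(*x)
E
time timeout 200 python3 scan2.py
```

```text
-60 37 [(0, 0), (0, 0), (0, 0), (0, 0)]
-60 41 [(0, 0), (0, 0), (0, 0), (0, 0)]
-60 45 [(0, 0), (0, 0), (0, 0), (0, 0)]
-45 37 [(0, 0), (0, 0), (0, 0), (0, 0)]
-45 41 [(0, 0), (0, 0), (0, 0), (0, 0)]
-45 45 [(0, 0), (0, 0), (0, 0), (0, 0)]
-30 37 [(0, 0), (0, 0), (0, 0), (0, 0)]
-30 41 [(0, 0), (0, 0), (0, 0), (0, 0)]
-30 45 [(0, 0), (0, 0), (0, 0), (0, 0)]
-15 37 [(0, 0), (0, 0), (1, 0), (0, 0)]
-15 41 [(0, 0), (0, 0), (0, 0), (0, 0)]
-15 45 [(0, 0), (0, 0), (0, 0), (0, 0)]
0 37 [(0, 0), (8, 1), (31, 6), (0, 0)]
0 41 [(0, 0), (1, 0), (25, 5), (0, 0)]
0 45 [(0, 0), (0, 0), (18, 4), (0, 0)]
15 37 [(0, 0), (25, 4), (55, 10), (0, 0)]
15 41 [(0, 0), (14, 2), (44, 8), (0, 0)]
15 45 [(0, 0), (4, 1), (34, 6), (0, 0)]
30 37 [(0, 0), (19, 3), (54, 10), (0, 0)]
30 41 [(0, 0), (9, 2), (44, 8), (0, 0)]
30 45 [(0, 0), (0, 0), (34, 6), (0, 0)]
45 37 [(0, 0), (0, 0), (30, 6), (0, 0)]
45 41 [(0, 0), (0, 0), (24, 5), (0, 0)]
45 45 [(0, 0), (0, 0), (18, 3), (0, 0)]
55 37 [(0, 0), (0, 0), (10, 2), (0, 0)]
55 41 [(0, 0), (0, 0), (7, 1), (0, 0)]
55 45 [(0, 0), (0, 0), (2, 0), (0, 0)]
real	0m8.753s
user	0m29.285s
sys	0m0.223s
```

```bash
cat > sim.py <<'E'
from ik import *
def steps(q,rows,wo=.3,reg=.01,lam=.0):
    t0,M0=fk(q);rows=np.array(rows,float).reshape(-1,4);tp=np.zeros(4)
    for rw in rows:
        T=t0+M0@(rw[:3]/100);Mt=M0@R.from_euler("z",rw[3],degrees=True).as_matrix()
        for k in range(2):   # limited step toward the target, clipped step length
            t,m=fk(q);dv=T-t;n=np.linalg.norm(dv);dv*=min(1,.0315/(n+1e-9))
            w=R.from_matrix(m.T@Mt).as_rotvec();a=np.linalg.norm(w);w*=min(1,.0935/(a+1e-9))
            q,_,_=solve(q,t+dv,m@R.from_rotvec(w).as_matrix(),wo,reg,15)
    return q
if __name__=="__main__":
    from kin import D
    np.set_printoptions(suppress=True,precision=3,linewidth=150)
    Q=[np.array(x[0]) for x in D]
    C=[(6,[[-5*i,-3*i,.3*i,0] for i in range(1,11)],7),(7,[[-5.8*i,-1.6*i,i,0] for i in range(1,11)],8),(10,[[2.6*i,-2.8*i,-4.6*i,0] for i in range(1,9)],11),(4,None,5)]
    for wo in (.15,.3,.6):
      for reg in (.003,.03):
        for a,rw,b in C[:3]:
            q=steps(Q[a],rw,wo,reg);t,M=fk(q);tb,Mb=fk(Q[b])
            print(wo,reg,a,q,"vs",Q[b],"dp mm",((t-tb)*1000).round(),"deg",round(np.degrees(np.linalg.norm(R.from_matrix(M.T@Mb).as_rotvec())),1))
E
time timeout 200 python3 sim.py
```

```text
0.15 0.003 6 [-1.543 -0.339  1.436  1.154 -0.538  1.523  0.932] vs [-1.306 -0.301  1.154  1.161 -0.555  1.526  0.838] dp mm [ 50. -41. -39.] deg 0.5
0.15 0.003 7 [-1.617 -0.339  1.459  1.632  0.676  0.306  0.059] vs [-1.464 -0.336  1.454  1.439 -0.574  1.295  1.14 ] dp mm [ 218. -129.   -8.] deg 54.2
0.15 0.003 10 [ 0.12  -0.339  1.459  1.237 -0.235  1.876  2.178] vs [-0.185 -0.336  1.454  1.69  -0.51   1.915  2.044] dp mm [-230. -153.  115.] deg 40.9
0.15 0.03 6 [-1.508 -0.339  1.399  1.17  -0.532  1.503  0.928] vs [-1.306 -0.301  1.154  1.161 -0.555  1.526  0.838] dp mm [ 49. -40. -39.] deg 0.5
0.15 0.03 7 [-1.58  -0.339  1.459  1.63   0.354  0.29   0.389] vs [-1.464 -0.336  1.454  1.439 -0.574  1.295  1.14 ] dp mm [ 211. -128.   -6.] deg 51.2
0.15 0.03 10 [ 0.122 -0.339  1.459  1.24  -0.242  1.876  2.171] vs [-0.185 -0.336  1.454  1.69  -0.51   1.915  2.044] dp mm [-229. -152.  115.] deg 40.7
0.3 0.003 6 [-1.543 -0.339  1.436  1.154 -0.538  1.523  0.932] vs [-1.306 -0.301  1.154  1.161 -0.555  1.526  0.838] dp mm [ 50. -41. -39.] deg 0.5
0.3 0.003 7 [-1.473 -0.339  1.459  1.447 -0
[... 915 characters left out ...]
.464 -0.336  1.454  1.439 -0.574  1.295  1.14 ] dp mm [-7.  1.  1.] deg 1.3
0.6 0.003 10 [-0.215 -0.339  1.459  1.701 -0.518  1.919  2.031] vs [-0.185 -0.336  1.454  1.69  -0.51   1.915  2.044] dp mm [ 8.  8. -1.] deg 1.9
0.6 0.03 6 [-1.535 -0.339  1.427  1.158 -0.538  1.52   0.932] vs [-1.306 -0.301  1.154  1.161 -0.555  1.526  0.838] dp mm [ 49. -40. -40.] deg 0.5
0.6 0.03 7 [-1.47  -0.339  1.459  1.432 -0.577  1.322  1.139] vs [-1.464 -0.336  1.454  1.439 -0.574  1.295  1.14 ] dp mm [-7.  1.  1.] deg 1.3
0.6 0.03 10 [-0.216 -0.339  1.459  1.7   -0.518  1.919  2.03 ] vs [-0.185 -0.336  1.454  1.69  -0.51   1.915  2.044] dp mm [ 9.  8. -1.] deg 1.9
real	0m11.604s
user	0m12.065s
sys	0m0.086s
```

The simulated controller (orientation weight about 0.6) reproduces the real moves. Next I simulate the plan: move the empty gripper to the coaster so the orientation settles to one that is feasible there, then check the grasp and pour.

```bash
cat > plan.py <<'E'
from sim import *
np.set_printoptions(suppress=True,precision=3,linewidth=150)
def info(n,q):
    t,M,L=fk(q,True);z=M[:,2];print(n,"tcp",t,"az",round(np.degrees(np.arctan2(z[1],z[0])),1),"p",round(np.degrees(-np.arcsin(z[2])),1),"y.z",round(M[2,1],3),"q",q,"linkz",[round(float(l[2]),2) for l in L[3:7]])
def rows_to(q,T,n=None,tw=0):
    t,M=fk(q);s=M.T@(np.array(T)-t)*100;n=n or int(max(np.ceil(np.linalg.norm(s)/6),np.ceil(abs(tw)/10)))
    return [list((s*i/n).round(1))+[tw*i/n] for i in range(1,n+1)]
def go(q,T,n=None,tw=0,name="",wo=.55):
    rw=rows_to(q,T,n,tw)
    for i in range(0,len(rw),10):
        q=steps(q,rows_to(q,np.array(T)if i+10>=len(rw) else fk(q)[0]+(np.array(T)-fk(q)[0])*10/(len(rw)-i),min(10,len(rw)-i),tw*min(10,len(rw)-i)/len(rw)),wo,.01)
    info(f"{name} rows{len(rw)}",q);return q
if __name__=="__main__":
    from bench import r
    q=r.get_obs()["joints"];info("now",q)
    q=go(q,(.35,-.2,.5),None,95.7,"front")
    q=go(q,(.45,.15,.3),name="above coaster")
    for i in range(3): q=go(q,(.462,.19,.08),8 if i==0 else 4,name="coaster")
    q=go(q,(.52,.08,.1),name="pre");q=go(q,(.605,.2,.065),name="grasp");q=go(q,(.53,.15,.12),name="out");q=go(q,(.4,.0,.25),name="carry")
    qb=go(q,(.53,-.34,.13),name="box")
    for s in (1,-1):
        q=go(qb,(.53,-.34,.13),8,75*s,"tw");q=go(q,(.53,-.34,.13),8,75*s,"tw")
    q=go(qb,(.4,0,.25),name="back");q=go(q,(.462,.19,.08),name="coaster")
E
time python3 plan.py
```

```text
now tcp [ 0.139 -0.317  0.551] az 47.7 p 36.7 y.z 0.798 q [-0.185 -0.336  1.454  1.69  -0.51   1.915  2.044] linkz [0.79, 0.77, 0.75, 0.65]
front rows10 tcp [ 0.35 -0.2   0.5 ] az 47.7 p 36.7 y.z -0.0 q [ 0.162 -0.138  0.794  1.918 -0.805  1.569  0.31 ] linkz [0.82, 0.76, 0.7, 0.6]
above coaster rows7 tcp [0.453 0.148 0.308] az 48.1 p 37.4 y.z -0.004 q [-0.16  -0.169  0.114  2.439 -1.369  0.601  0.32 ] linkz [0.82, 0.67, 0.52, 0.41]
coaster rows8 tcp [0.51  0.176 0.242] az 48.9 p 39.3 y.z -0.01 q [-1.674 -0.339  1.459  2.439 -1.369  0.229  0.454] linkz [0.79, 0.62, 0.46, 0.35]
coaster rows4 tcp [0.504 0.186 0.235] az 49.4 p 41.0 y.z -0.014 q [-1.713 -0.339  1.459  2.439 -1.287  0.196  0.349] linkz [0.79, 0.62, 0.46, 0.35]
coaster rows4 tcp [0.499 0.189 0.228] az 49.9 p 42.6 y.z -0.018 q [-1.732 -0.339  1.459  2.439 -1.154  0.18   0.206] linkz [0.79, 0.62, 0.46, 0.34]
pre rows3 tcp [0.491 0.116 0.223] az 49.3 p 43.7 y.z -0.012 q [-1.533 -0.339  1.459  2.439 -0.961  0.311  0.155] linkz [0.79, 0.62, 0.46, 0.34]
grasp rows4 tcp [0.499 0.173 0.221] az 48.5 p 44.3 y.z -0.005 q [-1.713 -0.3
[... 701 characters left out ...]
3 q [ 0.375  0.759  0.693  1.814 -1.249  1.394 -1.664] linkz [0.69, 0.53, 0.37, 0.25]
tw rows8 tcp [ 0.53 -0.34  0.13] az 47.8 p 45.3 y.z 0.679 q [ 0.781  0.631  0.093  1.792 -0.968  1.105  2.065] linkz [0.73, 0.55, 0.37, 0.25]
tw rows8 tcp [ 0.53 -0.34  0.13] az 47.8 p 45.3 y.z 0.35 q [ 1.351  0.744 -0.706  1.751 -0.431  0.866  2.959] linkz [0.68, 0.52, 0.37, 0.25]
back rows7 tcp [ 0.4  -0.    0.25] az 47.8 p 45.3 y.z 0.001 q [ 0.295 -0.08   0.12   2.436 -1.084  0.843  0.465] linkz [0.83, 0.66, 0.49, 0.37]
coaster rows5 tcp [0.467 0.134 0.153] az 51.0 p 46.9 y.z -0.026 q [ 0.999  0.406 -1.173  2.409 -1.369  0.171  0.562] linkz [0.78, 0.59, 0.4, 0.28]
real	0m7.503s
user	0m7.990s
sys	0m0.104s
```

```bash
ls --full-time -d pics/scene0.png | cut -c30-70; date; cat > beam.py <<'E'
from sim import *
from multiprocessing import Pool
import sys,time
np.set_printoptions(suppress=True,precision=3,linewidth=150)
d=np.pi/180
DIR=[np.array(v)/np.linalg.norm(v) for v in [(1,0,0),(-1,0,0),(0,1,0),(0,-1,0),(0,0,1),(0,0,-1),(1,-1,0),(-1,-1,0),(1,1,0),(0,-1,1),(0,-1,-1),(1,0,1),(1,0,-1),(-1,0,1)]]
ACT=[(v,0) for v in DIR]+[(np.zeros(3),10),(np.zeros(3),-10),(np.array([0,-1.,0]),10),(np.array([0,-1.,0]),-10)]
def ang(z,a0,a1,p0,p1):
    a=np.clip(np.arctan2(z[1],z[0])/d,a0,a1)*d;p=np.clip(-np.arcsin(z[2])/d,p0,p1)*d
    return np.arccos(np.clip(z@[np.cos(a)*np.cos(p),np.sin(a)*np.cos(p),-np.sin(p)],-1,1))
def cost(q):
    z=fk(q)[1][:,2]
    return min(ang(z,-60,-18,34,42)+.1*max(0,.8-q[4]),ang(z,55,66,36,42)+.4*max(0,2.5-q[4]))
def rws(q,a):
    M=fk(q)[1];b=M.T@a[0]*6;return [[*(b*i).round(1),a[1]*i] for i in range(1,7)]
def ex(x):
    q,a=x;rw=rws(q,ACT[a]);q2=steps(q,rw,.55,.01);t,M,L=fk(q2,True)
    ok=t[2]>.25 and min(l[2] for l in L[2:])>.25 and np.hypot(*t[:2])>.25
    return q2,a,(cost(q2) if ok else 99)
if __name__=="__main__":
    from bench import r
    q0=r.get_obs()["joints"];B=[(cost(q0),q0,[])];T0=time.time();print(B[0][0])
    with Pool() as p:
        for dep in range(22):
            jobs=[(b[1],a) for b in B for a in range(len(ACT))]
            res=p.map(ex,jobs,chunksize=4);C=[]
            for (j,rs) in zip(range(len(jobs)),res): C.append((rs[2],rs[0],B[j//len(ACT)][2]+[rs[1]]))
            C.sort(key=lambda c:c[0]);N=[]
            for c in C:
                if all(np.abs(c[1]-n[1]).max()>.12 for n in N): N.append(c)
                if len(N)==10: break
            B=N;z=fk(B[0][1])[1][:,2];print(dep,round(B[0][0],3),B[0][1],"az",round(np.arctan2(z[1],z[0])/d),"p",round(-np.arcsin(z[2])/d),B[0][2][-1],round(time.time()-T0),flush=True)
            if B[0][0]<.01 or time.time()-T0>240: break
    print(B[0][2])
E
timeout 270 python3 beam.py; date
```

```text
32 2026-11-30 01:01:56.017827283 +0000 pi
Mon Nov 30 01:17:12 UTC 2026
1.0306181525062166
0 0.97 [ 0.139 -0.339  1.459  1.892 -0.324  1.919  2.385] az 46 p 38 1 2
1 0.85 [-0.679 -0.339  1.459  1.14  -0.483  1.919  2.959] az 40 p 45 17 18
2 0.691 [-1.094 -0.339  1.389  0.774 -0.233  1.919  2.959] az 30 p 48 17 34
3 0.514 [-1.294 -0.339  0.966  0.649  0.241  1.919  2.959] az 18 p 48 17 50
4 0.299 [-1.224 -0.339  1.093  1.337  0.437  1.364  2.959] az -10 p 56 17 68
5 0.058 [-1.211 -0.339  0.942  1.676  0.872  1.148  2.959] az -31 p 45 17 85
6 0.0 [-0.393  0.033  0.713  2.206  1.719  0.171  2.959] az -31 p 36 17 103
[17, 17, 12, 15, 15, 17, 17]
Mon Nov 30 01:18:56 UTC 2026
```

The beam search found it: twisting against the last joint's limit swings the tool quickly to az about -31°, pitch about 36°. I carry it out and check each step.

>>> move_arm(rows=[-3.8,-3,-3.6,-10,-7.5,-6,-7,-20,-11,-9,-10.7,-30,-15,-12,-14,-40,-19,-15,-18,-50,-22.6,-18,-21,-60])

```text
clock: 13.72
tcp_pos: [0.1655, -0.3386, 0.592]
orientation: [-0.424, 2.29, 0.641]
contact_force: [0.4, 0.2, 0.4]
grip_width: 0.0852
gripper_force: 0.0
```

```bash
cat > seq.py <<'E'
import sys
from beam import *
from plan import info
from bench import r
q=r.get_obs()["joints"];info("now",q)
for a in map(int,sys.argv[1:]):
    print("rows per step",[round(float(x),1) for x in rws(q,ACT[a])[0]]);q,_,c=ex((q,a));info(f"act{a} cost {c:.3f}",q)
E
python3 seq.py 17 12 15 15 17 17
```

```text
now tcp [ 0.166 -0.337  0.594] az 45.4 p 38.7 y.z 0.323 q [-0.263 -0.337  1.455  1.576 -0.525  1.915  2.96 ] linkz [0.79, 0.8, 0.8, 0.7]
rows per step [0.7, -4.9, -3.3, -10.0]
act17 cost 0.839 tcp [ 0.296 -0.348  0.757] az 39.2 p 44.9 y.z -0.08 q [-0.683 -0.339  1.459  1.131 -0.476  1.919  2.959] linkz [0.79, 0.89, 0.99, 0.87]
rows per step [1.0, -2.6, 5.3, 0.0]
act12 cost 0.800 tcp [ 0.497 -0.284  0.562] az 37.0 p 45.8 y.z -0.088 q [-0.93  -0.339  1.459  1.577 -0.39   1.324  2.959] linkz [0.79, 0.8, 0.8, 0.68]
rows per step [0.0, 0.0, 0.0, -10.0]
act15 cost 0.568 tcp [ 0.532 -0.222  0.589] az 19.0 p 57.7 y.z -0.394 q [-0.892 -0.339  1.068  1.551  0.01   1.266  2.959] linkz [0.79, 0.83, 0.87, 0.73]
rows per step [0.0, 0.0, 0.0, -10.0]
act15 cost 0.354 tcp [ 0.562 -0.146  0.585] az -11.3 p 59.8 y.z -0.493 q [-1.019 -0.339  0.825  1.617  0.445  1.262  2.959] linkz [0.79, 0.83, 0.88, 0.73]
rows per step [6.0, 0.2, 0.6, -10.0]
act17 cost 0.104 tcp [ 0.599 -0.142  0.477] az -32.0 p 47.9 y.z -0.366 q [-1.213 -0.339  0.88   1.926  0.935  1.07   2.959] linkz [0.79, 0.76, 0.73, 0.6]
rows per step [4.8, 3.0, 2.1, -10.0]
act17 cost 0.000 tcp [ 0.604 -0.328  0.34 ] az -32.1 p 35.3 y.z 0.124 q [-0.129  0.056  0.465  2.184  1.751  0.171  2.959] linkz [0.83, 0.68, 0.54, 0.44]
```

>>> move_arm(rows=[0.7,-4.9,-3.3,-10,1.4,-9.8,-6.6,-20,2.1,-14.7,-9.9,-30,2.8,-19.6,-13.2,-40,3.5,-24.5,-16.5,-50,4.2,-29.4,-19.8,-60])

```text
clock: 14.48
tcp_pos: [0.3155, -0.3339, 0.7767]
orientation: [-0.98, 2.124, 0.265]
contact_force: [0.6, -0.2, 0.0]
grip_width: 0.085
gripper_force: 0.0
```

>>> move_arm(rows=[1,-2.6,5.3,0,2,-5.2,10.6,0,3,-7.8,15.9,0,4,-10.4,21.2,0,5,-13,26.5,0,6,-15.6,31.8,0])

```text
clock: 15.22
tcp_pos: [0.5282, -0.2639, 0.5764]
orientation: [-0.945, 2.158, 0.225]
contact_force: [0.2, -0.2, -0.4]
grip_width: 0.0855
gripper_force: 0.0
```

>>> move_arm(rows=[0,0,0,-10,0,0,0,-20,0,0,0,-30,0,0,0,-40,0,0,0,-50,0,0,0,-60])

```text
clock: 15.98
tcp_pos: [0.5759, -0.1579, 0.6203]
orientation: [-1.536, 2.006, -0.252]
contact_force: [0.3, -0.2, 0.3]
grip_width: 0.0854
gripper_force: 0.0
```

```bash
python3 seq.py 15 17 17
```

```text
now tcp [ 0.576 -0.154  0.623] az 19.7 p 53.7 y.z -0.485 q [-0.988 -0.336  1.011  1.524  0.037  1.209  2.959] linkz [0.79, 0.84, 0.89, 0.76]
rows per step [0.0, 0.0, 0.0, -10.0]
act15 cost 0.271 tcp [ 0.596 -0.08   0.614] az -7.2 p 53.9 y.z -0.565 q [-1.119 -0.339  0.781  1.605  0.516  1.206  2.959] linkz [0.79, 0.84, 0.89, 0.75]
rows per step [5.9, 1.1, 0.4, -10.0]
act17 cost 0.000 tcp [ 0.623 -0.091  0.493] az -24.1 p 41.3 y.z -0.386 q [-1.217 -0.339  0.805  1.97   1.038  0.973  2.959] linkz [0.79, 0.75, 0.72, 0.61]
rows per step [4.2, 3.9, 1.8, -10.0]
act17 cost 0.063 tcp [ 0.624 -0.311  0.382] az -24.9 p 30.4 y.z 0.234 q [-1.011 -0.11   1.334  2.199  2.058  0.171  2.959] linkz [0.82, 0.69, 0.56, 0.47]
```

>>> move_arm(rows=[0,0,0,-10,0,0,0,-20,0,0,0,-30,0,0,0,-40,0,0,0,-50,0,0,0,-60])

```text
clock: 16.73
tcp_pos: [0.6045, -0.0359, 0.6035]
orientation: [-2.12, 1.641, -0.744]
contact_force: [-0.1, 0.9, -0.4]
grip_width: 0.0853
gripper_force: 0.0
```

>>> move_arm(rows=[5.9,1.1,0.4,-10,11.8,2.2,0.8,-20,17.7,3.3,1.2,-30,23.6,4.4,1.6,-40,29.5,5.5,2,-50,35,6.6,2.4,-60])

```text
clock: 17.48
tcp_pos: [0.6368, -0.0454, 0.4502]
orientation: [-2.576, 1.038, -1.29]
contact_force: [0.3, -0.5, 0.9]
grip_width: 0.0855
gripper_force: 0.0
```

```bash
cat > plan2.py <<'E'
from plan import *
from bench import r
q0=r.get_obs()["joints"];info("now",q0);M=fk(q0)[1]
a=np.degrees(np.arctan2(M[2,1],M[2,0]))%360
for tw in (a,a-180,a-360):
    if tw< -60: continue
    print("=== twist",round(tw,1))
    q=go(q0,(.5,-.15,.45),None,tw,"tw");q=go(q,(.4,.2,.3),name="mid");q=go(q,(.45,.3,.12),name="pre")
    q=go(q,(.605,.2,.07),name="grasp");q=go(q,(.53,.2,.11),name="out");q=go(q,(.462,.19,.08),name="coast");q=go(q,(.45,.1,.3),name="carry")
    qb=go(q,(.53,-.34,.13),name="box")
    for s in (1,-1):
        q=go(qb,(.53,-.34,.13),8,75*s,f"tw{s}");q=go(q,(.53,-.34,.13),8,75*s,"tw")
E
python3 plan2.py
```

```text
now tcp [ 0.634 -0.04   0.449] az -16.6 p 40.0 y.z -0.351 q [-1.313 -0.336  0.867  2.066  1.126  0.844  2.959] linkz [0.8, 0.73, 0.67, 0.56]
=== twist 332.7
tw rows34 tcp [ 0.505 -0.152  0.448] az -16.6 p 40.2 y.z -0.0 q [ 0.477 -0.339 -0.282  2.184  0.002  0.418 -1.695] linkz [0.8, 0.73, 0.67, 0.56]
mid rows7 tcp [0.453 0.154 0.344] az -16.0 p 43.4 y.z 0.011 q [ 0.532 -0.339 -1.178  2.24   0.6    0.627 -2.959] linkz [0.8, 0.69, 0.58, 0.46]
pre rows5 tcp [0.451 0.179 0.299] az -14.1 p 46.1 y.z 0.004 q [ 0.76  -0.339 -1.409  2.259  0.558  0.535 -2.959] linkz [0.8, 0.68, 0.55, 0.42]
grasp rows5 tcp [0.464 0.123 0.263] az -12.6 p 46.6 y.z -0.009 q [ 0.901 -0.315 -1.409  2.356  0.656  0.348 -2.959] linkz [0.81, 0.66, 0.51, 0.39]
out rows4 tcp [0.448 0.126 0.247] az -11.0 p 47.2 y.z -0.021 q [ 0.887 -0.339 -1.409  2.398  0.627  0.302 -2.959] linkz [0.8, 0.65, 0.5, 0.37]
coast rows3 tcp [0.428 0.127 0.228] az -9.6 p 48.9 y.z -0.031 q [ 0.866 -0.339 -1.409  2.439  0.607  0.272 -2.959] linkz [0.8, 0.65, 0.48, 0.36]
carry rows2 tcp [0.45 0.1  0.3 ] az -9.6 p 48.9 y.z -0.031 q [ 0.493 -0.316 -
[... 3589 characters left out ...]
0.17 ] az -18.3 p 33.8 y.z -0.067 q [ 1.52   0.708 -1.331  2.418  2.498  0.704  2.582] linkz [0.69, 0.52, 0.36, 0.27]
tw1 rows8 tcp [ 0.53  -0.34   0.129] az -18.3 p 33.8 y.z -0.817 q [ 1.698  1.044 -1.409  2.355  2.47   0.745  1.673] linkz [0.55, 0.42, 0.32, 0.22]
tw rows8 tcp [ 0.53 -0.34  0.13] az -18.3 p 33.8 y.z -0.356 q [ 1.692  1.046 -1.409  2.359  2.472  0.755  0.358] linkz [0.54, 0.42, 0.32, 0.22]
tw-1 rows8 tcp [ 0.53 -0.34  0.13] az -18.2 p 33.8 y.z 0.782 q [ 0.953  0.475 -0.42   2.395  3.316  0.64   2.959] linkz [0.77, 0.54, 0.32, 0.23]
tw rows8 tcp [ 0.54  -0.348  0.131] az -17.8 p 34.3 y.z 0.472 q [-0.319  1.223  1.37   2.439  3.846  1.497  2.959] linkz [0.49, 0.41, 0.32, 0.23]
```

Twisting by about 153° gives a fully feasible plan: az -16.7°, pitch 40°. Now I measure the cup, coaster and liner precisely on the first, unobstructed pictures and get the rows for the next move.

```bash
cat > meas.py <<'E'
from h import *
np.set_printoptions(suppress=True,precision=4)
for n,roi,nm in (("scene",(175,185,210,230),"cup"),("top",(188,168,218,195),"cup"),("scene",(190,232,242,282),"coaster"),("top",(188,198,230,240),"coaster"),("scene",(365,145,402,185),"liner"),("top",(345,180,372,207),"liner")):
    a=cv2.imread(f"pics/{n}0.png");x0,y0,x1,y1=roi;hs=cv2.cvtColor(a,cv2.COLOR_BGR2HSV)[y0:y1,x0:x1]
    H,S,Vv=[hs[...,i].astype(int) for i in range(3)]
    m=((S>165)&((H<9)|(H>170))) if nm=="cup" else ((S>110)&(Vv>90)) if nm=="coaster" else ((S<45)&(Vv>130))
    m=m.astype(np.uint8);k,l,s,c=cv2.connectedComponentsWithStats(m);i=1+s[1:,4].argmax();ys,xs=np.where(l==i);xs=xs+x0;ys=ys+y0
    print(nm,n,"area",s[i,4],"x",xs.min(),xs.max(),"y",ys.min(),ys.max(),"cen",(xs.mean().round(1),ys.mean().round(1)))
    if nm!="cup": print("   ",pt(n,xs.mean(),ys.mean(),.006))
    else:
        for y in range(ys.min(),ys.max()+1): print(y,xs[ys==y].min(),xs[ys==y].max(),end="; ")
        print("board hue sample",hs[2,2])
E
python3 meas.py; cat > rowsto.py <<'E'
import sys
from plan import *
from bench import r
q=r.get_obs()["joints"];info("now",q);a=list(map(float,sys.argv[1:]));print(rows_to(q,a[:3],1,a[3] if len(a)>3 else 0))
E
python3 rowsto.py .5 -.15 .45 152.7
python3 - <<'E'
import cv2,numpy as np
a=cv2.imread("pics/scene0.png")[180:235,160:225];b=cv2.imread("pics/top0.png")[155:200,175:230]
cv2.imwrite("pics/c2.png",np.hstack([cv2.resize(a,(420,355),interpolation=0),cv2.resize(b,(380,355),interpolation=0)]))
E
```

```text
cup scene area 17 x 194 202 y 211 218 cen (np.float64(198.2), np.float64(215.2))
211 200 200; 212 201 201; 213 202 202; 214 197 201; 215 196 200; 216 195 201; 217 194 198; 218 198 198; board hue sample [ 11 176 123]
cup top area 1 x 194 194 y 181 181 cen (np.float64(194.0), np.float64(181.0))
181 194 194; board hue sample [ 12 170 132]
coaster scene area 1293 x 196 236 y 237 276 cen (np.float64(215.6), np.float64(256.2))
    [0.4685 0.1946 0.006 ]
coaster top area 729 x 192 222 y 204 233 cen (np.float64(207.3), np.float64(218.4))
    [0.4666 0.1896 0.006 ]
liner scene area 435 x 369 395 y 153 177 cen (np.float64(381.9), np.float64(164.9))
    [ 0.5479 -0.3333  0.006 ]
liner top area 331 x 351 367 y 184 204 cen (np.float64(359.0), np.float64(194.3))
    [ 0.5461 -0.3383  0.006 ]
now tcp [ 0.634 -0.04   0.449] az -16.6 p 40.0 y.z -0.351 q [-1.313 -0.336  0.867  2.066  1.126  0.844  2.959] linkz [0.8, 0.73, 0.67, 0.56]
[[np.float64(1.1), np.float64(15.6), np.float64(-7.5), 152.7]]
```

View pics/c2.png

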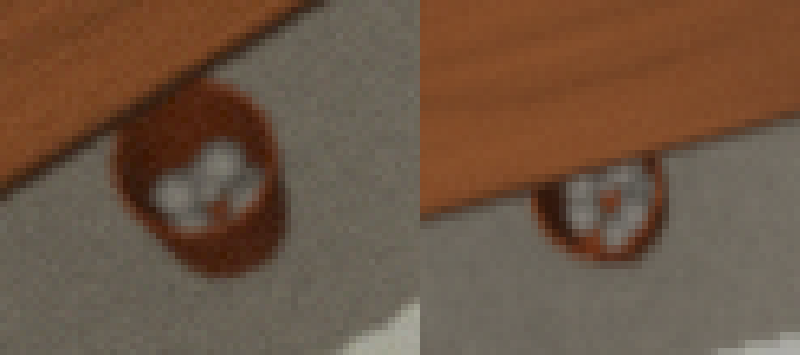

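The crops show the mouth. In the scene view the rim centre is at about (190.5, 204.5). In the top view the rim spans columns 191.4–210.3, with its front lip at row 188.3.

>>> move_arm(rows=[0.1,1,-0.5,10,0.2,2,-1,20,0.3,3,-1.5,30,0.4,4,-2,40,0.5,5,-2.5,50,0.6,6,-3,60,0.7,7,-3.5,70,0.7,8,-4,80,0.8,9,-4.5,90,0.9,10,-5,100])

```text
clock: 18.73
tcp_pos: [0.5494, -0.1173, 0.4534]
orientation: [-0.716, 2.24, -0.619]
contact_force: [-0.9, 1.0, 0.1]
grip_width: 0.0855
gripper_force: 0.0
```

```bash
python3 - <<'E'
from h import *
print(pt("scene",190.5,204.5,.085), pt("scene",177.5,204,.085), pt("scene",203,202,.085))
f=pt("top",200.8,188.3,.085);print(f,f+[.033,0,0],pt("top",191.4,182,.085),pt("top",210.3,180,.085))
# board front edge: top view corners at height .196 / .18
print("board front edge top",pt("top",122,191,.19),pt("top",241,158,.19))
E
python3 rowsto.py .5 -.15 .45 52.7;  python3 plan2.py | head -12
```

```text
[0.59994891 0.20902272 0.085     ] [0.61295656 0.23958128 0.085     ] [0.59503316 0.17717498 0.085     ]
[0.56368328 0.20339275 0.085     ] [0.59668328 0.20339275 0.085     ] [0.5850812  0.23487271 0.085     ] [0.59124918 0.17173344 0.085     ]
board front edge top [0.54653522 0.43710968 0.19      ] [0.64709985 0.06543639 0.19      ]
now tcp [ 0.549 -0.114  0.455] az -16.8 p 40.1 y.z -0.604 q [-0.417 -0.336  0.258  2.165  0.767  0.606  1.566] linkz [0.8, 0.73, 0.67, 0.56]
[[np.float64(5.6), np.float64(-0.8), np.float64(-2.5), 52.7]]
now tcp [ 0.549 -0.114  0.455] az -16.8 p 40.1 y.z -0.604 q [-0.417 -0.336  0.258  2.165  0.767  0.606  1.566] linkz [0.8, 0.73, 0.67, 0.56]
=== twist 232.2
tw rows24 tcp [ 0.505 -0.152  0.448] az -16.7 p 40.3 y.z -0.0 q [ 0.481 -0.339 -0.285  2.182  0.002  0.421 -1.697] linkz [0.8, 0.73, 0.67, 0.56]
mid rows7 tcp [0.452 0.155 0.344] az -16.1 p 43.6 y.z 0.011 q [ 0.534 -0.339 -1.181  2.239  0.597  0.63  -2.959] linkz [0.8, 0.69, 0.58, 0.46]
pre rows5 tcp [0.45  0.179 0.299] az -14.2 p 46.3 y.z 0.004 q [ 0.758 -0.339 -1.409  2.259  0.555  0.538 -2.959] lin
[... 347 characters left out ...]
.228] az -9.7 p 49.0 y.z -0.031 q [ 0.864 -0.339 -1.409  2.439  0.604  0.275 -2.959] linkz [0.8, 0.65, 0.48, 0.36]
carry rows2 tcp [0.45 0.1  0.3 ] az -9.7 p 49.0 y.z -0.031 q [ 0.494 -0.316 -0.96   2.345  0.418  0.438 -2.639] linkz [0.81, 0.68, 0.56, 0.43]
box rows8 tcp [ 0.492 -0.259  0.212] az -11.6 p 49.8 y.z -0.015 q [-1.079 -0.339  1.459  2.398  1.057  0.171 -2.296] linkz [0.79, 0.63, 0.47, 0.34]
tw1 rows8 tcp [ 0.473 -0.296  0.222] az -11.5 p 50.2 y.z -0.622 q [-0.962 -0.339  1.459  2.367  0.497  0.171 -2.959] linkz [0.79, 0.63, 0.48, 0.35]
tw rows8 tcp [ 0.466 -0.289  0.222] az -12.4 p 50.1 y.z -0.315 q [-0.868 -0.134  1.459  2.399 -0.872  0.171 -2.959] linkz [0.82, 0.65, 0.48, 0.35]
```

>>> move_arm(rows=[1,-0.1,-0.4,9,2,-0.3,-0.8,18,3,-0.4,-1.3,27,4,-0.5,-1.7,36,5,-0.7,-2.1,45,5.6,-0.8,-2.5,52.2])

```text
clock: 19.48
tcp_pos: [0.5068, -0.1579, 0.4455]
orientation: [0.335, 2.254, -0.156]
contact_force: [-0.3, -0.8, 0.2]
grip_width: 0.0854
gripper_force: 0.0
```

```bash
cat > plan3.py <<'E'
from plan import *
from bench import r
q=r.get_obs()["joints"];info("now",q)
W=[("mid",(.40,.24,.3)),("pre",(.47,.246,.075)),("grasp",(.6,.206,.068)),("out",(.50,.236,.1)),("carry",(.45,.1,.3)),("box",(.55,-.33,.16))]
for n,T in W: print(n,[list(map(float,x)) for x in rows_to(q,T,1)]);q=go(q,T,name=n)
E
python3 plan3.py; python3 -c "
from h import *
a=pt('top',175,182.2,.18);b=pt('top',230,170,.18);d=(b-a)[:2];d/=np.linalg.norm(d);n=np.array([-d[1],d[0]]);n*=np.sign(n[0]);print(a,b,n,a[:2]@n,np.array([.598,.206])@n)"
```

```text
now tcp [ 0.506 -0.158  0.448] az -17.0 p 40.3 y.z -0.001 q [ 0.483 -0.337 -0.285  2.19   0.008  0.412  1.439] linkz [0.8, 0.73, 0.66, 0.56]
mid [[25.4, 34.9, -7.0, 0.0]]
mid rows8 tcp [0.4  0.24 0.3 ] az -17.0 p 40.3 y.z -0.0 q [-0.51   0.029 -0.773  2.269  1.017  1.146 -0.599] linkz [0.83, 0.67, 0.52, 0.41]
pre [[12.9, 2.7, 19.5, 0.0]]
pre rows4 tcp [0.47  0.246 0.075] az -17.0 p 40.3 y.z -0.001 q [-0.596  0.611 -0.614  2.335  1.582  1.181 -1.208] linkz [0.73, 0.51, 0.29, 0.18]
grasp [[-8.3, -0.1, 10.8, 0.0]]
grasp rows3 tcp [0.6   0.206 0.068] az -17.0 p 40.3 y.z -0.001 q [-0.406  0.641 -0.484  2.209  1.78   1.019 -1.05 ] linkz [0.72, 0.5, 0.29, 0.18]
out [[4.3, -0.0, -10.0, 0.0]]
out rows2 tcp [0.5   0.236 0.1  ] az -17.0 p 40.3 y.z -0.001 q [-0.534  0.547 -0.594  2.311  1.583  1.121 -1.104] linkz [0.75, 0.53, 0.32, 0.21]
carry [[-14.7, -14.5, -13.6, 0.0]]
carry rows5 tcp [0.45 0.1  0.3 ] az -17.0 p 40.3 y.z -0.001 q [-0.322 -0.166 -0.536  2.422  1.092  0.802 -0.37 ] linkz [0.82, 0.67, 0.52, 0.41]
box [[-3.6, -38.2, 25.9, 0.0]]
box rows8 tcp [ 0.55 -0.33  0.16] az -17.0 p 40.3 y.z -0.001 q [ 1.494  0.611 -1.15   2.279  2.435  0.405 -0.398] linkz [0.72, 0.55, 0.38, 0.27]
[0.5738731  0.27342467 0.18      ] [0.61095199 0.10053377 0.18      ] [0.97776667 0.20969583] 0.6184500021838724 0.627901808876125
```

The cup axis comes out 9.5 mm behind the board edge, where 10 is expected, so I use cup = (0.598, 0.206). I go in.

>>> move_arm(rows=[3.2,4.4,-0.9,0,6.4,8.8,-1.8,0,9.6,13.2,-2.6,0,12.8,17.6,-3.5,0,16,22,-4.4,0,19,26,-5.3,0,22.2,30.5,-6.1,0,25.4,34.9,-7,0,25.4,34.9,-7,0,25.4,34.9,-7,0])

```text
clock: 20.72
tcp_pos: [0.3978, 0.2429, 0.2948]
orientation: [0.32, 2.26, -0.154]
contact_force: [-0.2, -0.8, 0.2]
grip_width: 0.0854
gripper_force: 0.0
```

```bash
sed -i '/^W=/s/.*/W=[("pre",(.47,.245,.073)),("grasp",(.601,.205,.067)),("out",(.50,.236,.1)),("carry",(.45,.1,.3)),("box",(.55,-.33,.16))]/' plan3.py; python3 plan3.py|head -6
```

```text
now tcp [0.397 0.243 0.296] az -16.5 p 40.5 y.z -0.005 q [-0.255  0.06  -1.04   2.262  1.043  1.163 -0.608] linkz [0.83, 0.67, 0.51, 0.4]
pre [[12.5, 2.4, 19.8, 0.0]]
pre rows4 tcp [0.47  0.245 0.072] az -16.5 p 40.5 y.z -0.005 q [-0.44   0.679 -0.799  2.332  1.624  1.298 -1.181] linkz [0.7, 0.49, 0.29, 0.18]
grasp [[-8.5, -0.2, 10.8, 0.0]]
grasp rows3 tcp [0.601 0.205 0.067] az -16.5 p 40.5 y.z -0.005 q [-0.246  0.696 -0.674  2.201  1.814  1.125 -0.992] linkz [0.7, 0.49, 0.29, 0.17]
out [[4.4, 0.1, -10.2, 0.0]]
```

>>> move_arm(rows=[3.1,0.6,5,0,6.2,1.2,9.9,0,9.4,1.8,14.8,0,12.5,2.4,19.8,0,12.5,2.4,19.8,0,12.5,2.4,19.8,0])

```text
clock: 21.48
tcp_pos: [0.4733, 0.2425, 0.0755]
orientation: [0.326, 2.252, -0.155]
contact_force: [0.2, -0.1, 1.2]
grip_width: 0.0854
gripper_force: 0.0
```

```bash
python3 - <<'E'
from h import *
cv2.imwrite("pics/s3.png",cv2.resize(r.grab_frame("scene")[140:320,110:310],(800,600)[:2] if 0 else (660,594)))
E
python3 rowsto.py .604 .204 .062
```

```text
now tcp [0.472 0.242 0.078] az -16.5 p 40.0 y.z -0.0 q [-0.419  0.677 -0.819  2.334  1.627  1.313 -1.179] linkz [0.7, 0.49, 0.29, 0.18]
[[np.float64(-7.6), np.float64(0.1), np.float64(11.5), 0.0]]
```

View pics/s3.png

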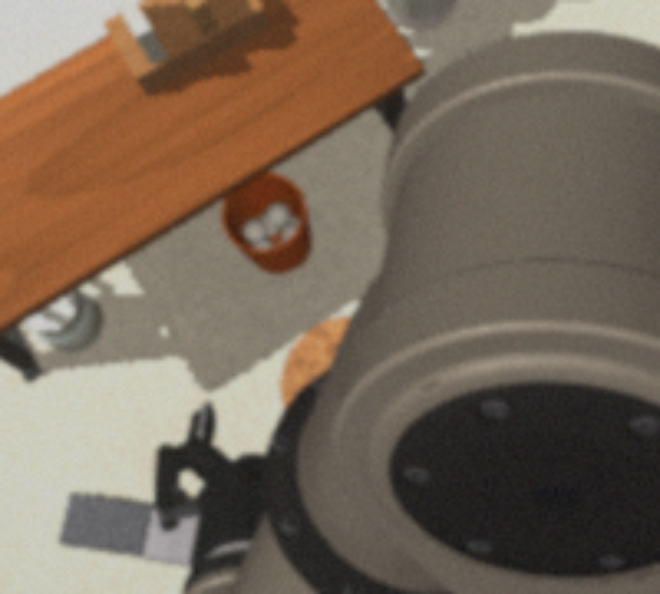

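>>> move_arm(rows=[-1.3,0,1.9,0,-2.6,0,3.8,0,-3.8,0,5.8,0,-5.1,0,7.7,0,-6.4,0.1,9.6,0,-7.6,0.1,11.5,0,-7.6,0.1,11.5,0,-7.6,0.1,11.5,0])

```text
clock: 22.52
tcp_pos: [0.604, 0.205, 0.057]
orientation: [0.326, 2.255, -0.154]
contact_force: [0.3, -1.1, -0.1]
grip_width: 0.0855
gripper_force: 0.0
```

```bash
python3 - <<'E'
from h import *
cv2.imwrite("pics/s4.png",cv2.resize(r.grab_frame("scene")[170:280,150:270],(654,600)))
E
python3 rowsto.py .604 .204 .062
```

```text
now tcp [0.602 0.205 0.058] az -16.6 p 40.3 y.z -0.003 q [-0.235  0.725 -0.688  2.199  1.835  1.151 -1.009] linkz [0.69, 0.48, 0.28, 0.17]
[[np.float64(-0.4), np.float64(-0.0), np.float64(-0.1), 0.0]]
```

View pics/s4.png

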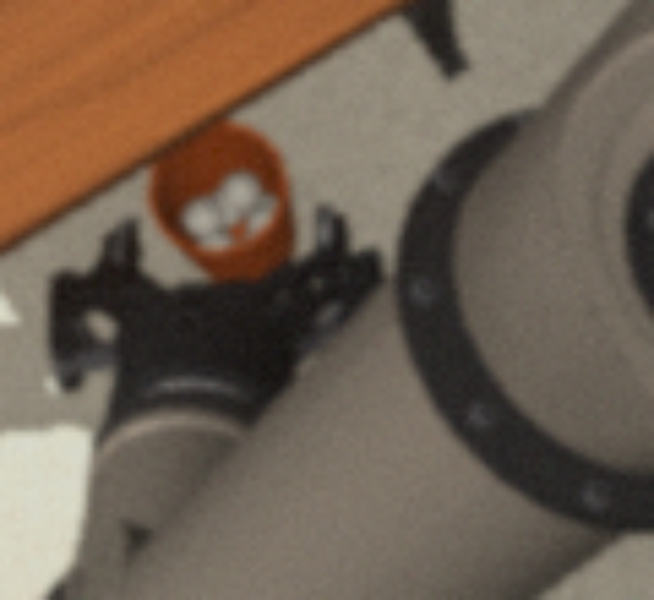

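The fingers straddle the cup with clearance on both sides. I nudge 4 mm forward and close.

>>> move_arm(rows=[-0.3,0,0.3,0,-0.3,0,0.3,0])

```text
clock: 22.82
tcp_pos: [0.6086, 0.2037, 0.0577]
orientation: [0.326, 2.254, -0.155]
contact_force: [-0.4, 0.7, 0.1]
grip_width: 0.0855
gripper_force: 0.0
```

>>> move_arm(rows=[0,0,0,0,0,0,0,0,0,0,0,0,0,0,0,0,0,0,0,0,0,0,0,0,0,0,0,0,0,0,0,0], fingers=0, newtons=35)

```text
clock: 23.82
tcp_pos: [0.6089, 0.204, 0.0584]
orientation: [0.326, 2.253, -0.154]
contact_force: [-2.6, 1.5, 5.7]
grip_width: 0.0615
gripper_force: 35.2
```

```bash
sed -i '/^W=/s/.*/W=[("up",(.6,.206,.072)),("out",(.51,.236,.115)),("carry",(.45,.1,.3)),("box",(.55,-.33,.17))]/' plan3.py; python3 plan3.py; python3 -c "
from h import *
st()"
```

```text
now tcp [0.607 0.203 0.06 ] az -16.6 p 40.1 y.z -0.002 q [-0.23   0.724 -0.685  2.192  1.839  1.146 -1.002] linkz [0.69, 0.48, 0.28, 0.17]
up [[-0.4, 0.0, -1.4, 0.0]]
up rows1 tcp [0.6   0.206 0.072] az -16.6 p 40.1 y.z -0.002 q [-0.233  0.696 -0.699  2.202  1.809  1.146 -0.99 ] linkz [0.7, 0.49, 0.29, 0.18]
out [[2.8, 0.3, -10.0, 0.0]]
out rows2 tcp [0.51  0.236 0.115] az -16.6 p 40.1 y.z -0.002 q [-0.334  0.586 -0.813  2.289  1.608  1.229 -1.03 ] linkz [0.73, 0.53, 0.33, 0.22]
carry [[-12.9, -14.7, -13.4, 0.0]]
carry rows4 tcp [0.45  0.101 0.3  ] az -16.6 p 40.1 y.z -0.002 q [-0.052 -0.177 -0.763  2.415  1.084  0.741 -0.346] linkz [0.82, 0.67, 0.52, 0.41]
box [[-4.1, -38.4, 25.1, 0.0]]
box rows8 tcp [ 0.55 -0.33  0.17] az -16.6 p 40.1 y.z -0.002 q [ 1.498  0.577 -1.142  2.275  2.452  0.368 -0.425] linkz [0.73, 0.56, 0.39, 0.28]
t 23.82 tcp [0.6089 0.204  0.0584] F [-2.6  1.5  5.7] w 0.0615 gf 35.2
axes x,y,z cols
 [[-0.619  0.284  0.733]
 [ 0.182  0.959 -0.218]
 [-0.764 -0.002 -0.645]] 
q [-0.23   0.724 -0.685  2.192  1.839  1.146 -1.002]
```

Gripped: 61.5 mm wide means a grip about 53 mm up the cup. I lift slightly and draw it out.

>>> move_arm(rows=[-0.5,0,-0.4,0,-0.9,0,-0.8,0,-0.4,0,-2.6,0,0.1,0,-4.4,0,0.7,0,-6.2,0,1.3,0,-8,0,1.8,0,-9.8,0,2.4,0,-11.7,0,2.4,0,-11.7,0])

```text
clock: 24.95
tcp_pos: [0.5069, 0.235, 0.1156]
orientation: [0.323, 2.254, -0.152]
contact_force: [-0.3, -0.2, -1.7]
grip_width: 0.0615
gripper_force: 36.4
```

```bash
python3 - <<'E'
from h import *
a=r.grab_frame("scene");b=r.grab_frame("top")
cv2.imwrite("pics/s5.png",np.hstack([cv2.resize(a[160:310,120:290],(400,353)),cv2.resize(b[140:250,170:290],(385,353))]))
E
sed -i '/^W=/s/.*/W=[("carry",(.45,.1,.26)),("box",(.55,-.33,.17))]/' plan3.py; python3 plan3.py
```

```text
now tcp [0.507 0.233 0.116] az -16.7 p 40.2 y.z -0.003 q [-0.333  0.578 -0.816  2.297  1.603  1.226 -1.031] linkz [0.73, 0.53, 0.33, 0.22]
carry [[-9.9, -14.4, -10.5, 0.0]]
carry rows4 tcp [0.453 0.102 0.262] az -16.9 p 40.3 y.z -0.005 q [ 0.419 -0.09  -1.224  2.439  1.243  0.716 -0.523] linkz [0.83, 0.65, 0.48, 0.37]
box [[-6.9, -38.6, 22.6, 0.0]]
box rows8 tcp [ 0.55 -0.33  0.17] az -16.9 p 40.3 y.z -0.005 q [ 1.514  0.594 -1.169  2.273  2.395  0.383 -0.36 ] linkz [0.73, 0.55, 0.39, 0.28]
```

View pics/s5.png

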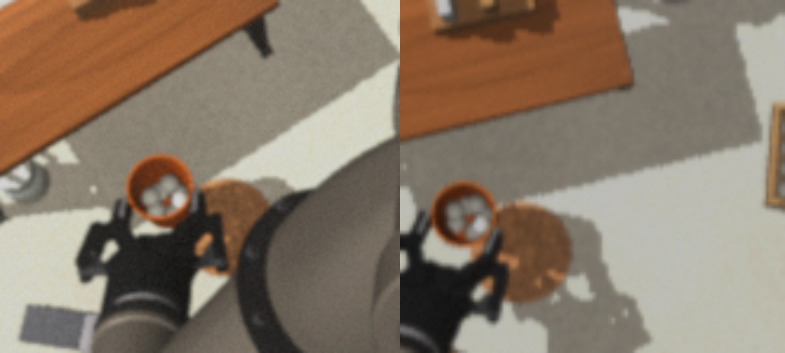

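The cup is lifted and upright with the feet inside. Next I work out the pour geometry.

```bash
date; cat > pour.py <<'E'
from h import *
np.set_printoptions(suppress=True,precision=3)
M=R.from_rotvec(r.get_obs()["orientation"]).as_matrix()
rt=np.array([-.013,-.001,-.026]);at=np.array([-.764,-.002,-.645])
import sys
M0=M
for ph in (0,60,80,100,120,140,155,170):
    Mp=M0@R.from_euler("z",ph,degrees=True).as_matrix();a=Mp@at;rim=Mp@rt;dn=np.array([0,0,-1.])-(-a[2])*a;dn/=np.linalg.norm(dn)+1e-9
    print(ph,"tilt",round(np.degrees(np.arccos(a[2])),1),"axis",a,"rim",rim,"lip",rim+.033*dn,"foot low",rim-.085*a+.027*dn, "fingers z",-.05*abs(Mp[2,1])+Mp[2,2]*.014)
E
python3 pour.py; python3 rowsto.py .5 .08 .23; sed -i '/^W=/s/.*/W=[("carry",(.5,.08,.23)),("box",(.57,-.33,.16))]/' plan3.py; cat >> plan3.py <<'E'
for i in range(2): q=go(q,(.58,-.325,.115),8,77,"tw")
E
python3 plan3.py
```

```text
Mon Nov 30 01:24:37 UTC 2026
0 tilt 1.0 axis [0. 0. 1.] rim [-0.011  0.002  0.027] lip [0.015 0.016 0.012] foot low [ 0.01   0.014 -0.071] fingers z -0.009154059455336034
60 tilt 44.9 axis [-0.425 -0.563  0.708] rim [-0.019 -0.007  0.021] lip [-0.033 -0.025 -0.002] foot low [ 0.006  0.026 -0.058] fingers z -0.04205198838643564
80 tilt 58.8 axis [-0.605 -0.604  0.518] rim [-0.022 -0.007  0.018] lip [-0.034 -0.019 -0.01 ] foot low [ 0.02   0.035 -0.049] fingers z -0.04662739214296807
100 tilt 71.6 axis [-0.769 -0.556  0.315] rim [-0.025 -0.006  0.014] lip [-0.033 -0.012 -0.017] foot low [ 0.034  0.036 -0.038] fingers z -0.0466686353235755
120 tilt 82.8 axis [-0.898 -0.423  0.125] rim [-0.027 -0.003  0.011] lip [-0.03  -0.005 -0.022] foot low [ 0.047  0.031 -0.026] fingers z -0.04217074339199214
140 tilt 91.8 axis [-0.974 -0.222 -0.031] rim [-0.028  0.     0.009] lip [-0.027  0.001 -0.024] foot low [ 0.056  0.019 -0.016] fingers z -0.033676228496981986
155 tilt 96.5 axis [-0.993 -0.041 -0.113] rim [-0.028  0.004  0.007] lip [-0.024  0.004 -0.025] foot low [ 0.06   0.007 -0.01 ] fingers 
[... 477 characters left out ...]
03  1.226 -1.031] linkz [0.73, 0.53, 0.33, 0.22]
carry [[-11.0, -14.9, -4.5, 0.0]]
carry rows4 tcp [0.5   0.081 0.23 ] az -16.7 p 40.2 y.z -0.003 q [ 0.168  0.096 -0.929  2.439  1.497  0.792 -0.68 ] linkz [0.83, 0.64, 0.45, 0.34]
box [[-6.4, -37.3, 18.6, 0.0]]
box rows8 tcp [ 0.57  -0.329  0.16 ] az -16.7 p 40.2 y.z -0.003 q [ 1.477  0.659 -1.178  2.246  2.343  0.438 -0.285] linkz [0.71, 0.54, 0.38, 0.27]
tw rows8 tcp [ 0.58  -0.325  0.115] az -16.7 p 40.2 y.z 0.743 q [ 1.545  1.039 -1.409  2.241  2.218  0.763 -1.258] linkz [0.55, 0.43, 0.33, 0.22]
tw rows8 tcp [ 0.58  -0.325  0.115] az -16.7 p 40.2 y.z 0.338 q [ 1.55   1.036 -1.409  2.235  2.211  0.755 -2.594] linkz [0.55, 0.44, 0.34, 0.23]
```

>>> move_arm(rows=[-1.5,-1.5,-0.5,0,-3.5,-4,-1.3,0,-5.8,-7.5,-2.3,0,-8.2,-11,-3.3,0,-10,-13.8,-4.1,0,-11,-14.9,-4.5,0])

```text
clock: 25.8
tcp_pos: [0.5008, 0.0785, 0.2286]
orientation: [0.328, 2.253, -0.157]
contact_force: [0.7, -0.5, -1.4]
grip_width: 0.0617
gripper_force: 36.7
```

```bash
python3 rowsto.py .595 -.325 .15; python3 -c "
from h import *
to([.595,-.325,.15])"
```

```text
now tcp [0.499 0.078 0.23 ] az -16.9 p 40.2 y.z -0.004 q [ 0.346  0.127 -1.11   2.436  1.514  0.825 -0.677] linkz [0.82, 0.63, 0.45, 0.34]
[[np.float64(-7.1), np.float64(-35.8), np.float64(21.1), 0.0]]
t 25.8 tcp [0.5008 0.0785 0.2286] F [ 0.7 -0.5 -1.4] w 0.0617 gf 36.7
axes x,y,z cols
 [[-0.619  0.287  0.731]
 [ 0.182  0.958 -0.221]
 [-0.764 -0.004 -0.645]] 
q [ 0.346  0.127 -1.11   2.436  1.514  0.825 -0.677]
tool cm to [0.595, -0.325, 0.15] [ -7.2 -35.9  20.9]
```

>>> move_arm(rows=[-0.3,-1.4,0.8,0,-0.9,-4.3,2.5,0,-1.7,-8.6,5,0,-2.7,-13.6,7.9,0,-3.7,-18.6,10.8,0,-4.8,-23.7,13.8,0,-5.7,-28.4,16.5,0,-6.5,-32.3,18.8,0,-7,-34.8,20.3,0,-7.2,-35.9,20.9,0])

```text
clock: 27.05
tcp_pos: [0.5954, -0.3258, 0.148]
orientation: [0.332, 2.254, -0.157]
contact_force: [-0.4, 0.7, -2.2]
grip_width: 0.0618
gripper_force: 37.0
```

>>> move_arm(rows=[0,0,0,0,0,0,0,0,0,0,0,0])

```text
clock: 27.42
tcp_pos: [0.5963, -0.3208, 0.1495]
orientation: [0.324, 2.254, -0.154]
contact_force: [0.0, 0.4, -0.4]
grip_width: 0.0609
gripper_force: 37.0
```

```bash
python3 - <<'E'
from h import *
to([.592,-.325,.115])
a=r.grab_frame("scene");b=r.grab_frame("top")
cv2.imwrite("pics/s6.png",np.hstack([cv2.resize(a[100:250,280:450],(400,353)),cv2.resize(b[130:260,270:410],(380,353))]))
E
python3 pour.py
```

```text
t 27.43 tcp [ 0.5963 -0.3208  0.1495] F [ 0.   0.4 -0.4] w 0.0609 gf 37.0
axes x,y,z cols
 [[-0.62   0.282  0.732]
 [ 0.18   0.959 -0.217]
 [-0.764 -0.003 -0.646]] 
q [ 1.413  0.712 -1.177  2.219  2.307  0.5   -0.246]
tool cm to [0.592, -0.325, 0.115] [ 2.8 -0.5  2. ]
0 tilt 1.0 axis [0.001 0.    1.   ] rim [-0.011  0.002  0.027] lip [0.016 0.018 0.018] foot low [ 0.011  0.016 -0.066] fingers z -0.00917329314967189
60 tilt 44.9 axis [-0.424 -0.564  0.709] rim [-0.019 -0.007  0.021] lip [-0.033 -0.025 -0.002] foot low [ 0.006  0.026 -0.058] fingers z -0.04203907590962861
80 tilt 58.8 axis [-0.604 -0.605  0.518] rim [-0.022 -0.007  0.018] lip [-0.034 -0.019 -0.01 ] foot low [ 0.02   0.035 -0.049] fingers z -0.04661875281638747
100 tilt 71.6 axis [-0.769 -0.556  0.316] rim [-0.025 -0.006  0.014] lip [-0.033 -0.012 -0.017] foot low [ 0.034  0.036 -0.038] fingers z -0.04666566293721981
120 tilt 82.8 axis [-0.897 -0.424  0.125] rim [-0.027 -0.003  0.011] lip [-0.03  -0.005 -0.022] foot low [ 0.047  0.031 -0.026] fingers z -0.042174148219233605
140 tilt 91.7 axis [-0.974 -0.223 -0.03 ] rim [-0.028  0.     0.009] lip [-0.027  0.001 -0.024] foot low [ 0.056  0.019 -0.016] fingers z -0.03368595162511538
155 tilt 96.4 axis [-0.993 -0.042 -0.112] rim [-0.028  0.003  0.007] lip [-0.024  0.004 -0.025] foot low [ 0.06   0.007 -0.01 ] fingers z -0.025297931308845924
170 tilt 99.1 axis [-0.976  0.151 -0.158] rim [-0.027  0.007  0.007] lip [-0.022  0.006 -0.026] foot low [ 0.06  -0.007 -0.006] fingers z -0.015801838594571203
```

View pics/s6.png

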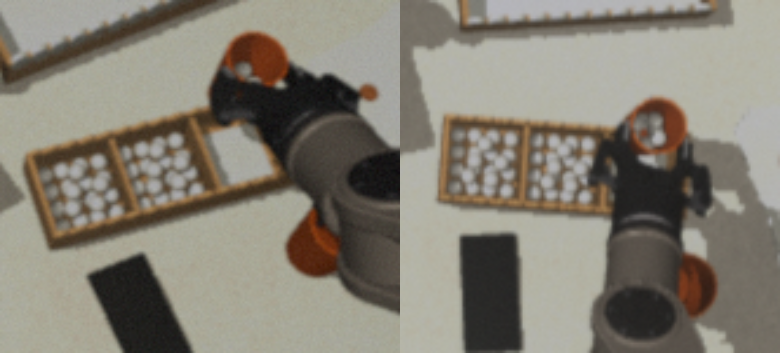

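The cup is at the vacant compartment with the feet inside. I start tipping.

>>> move_arm(rows=[0.2,0,0.1,7,0.6,-0.1,0.4,16,1,-0.2,0.7,26,1.4,-0.3,1,36,1.8,-0.4,1.3,46,2.2,-0.4,1.5,56,2.5,-0.5,1.7,65,2.6,-0.5,1.8,74,2.6,-0.5,1.8,81,2.6,-0.5,1.8,86])

```text
clock: 28.78
tcp_pos: [0.5918, -0.3264, 0.1177]
orientation: [1.838, 1.471, 0.621]
contact_force: [0.5, 0.2, -1.3]
grip_width: 0.0613
gripper_force: 36.7
```

```bash
python3 -c "
from h import *
to([.592,-.328,.108])
M=R.from_rotvec(r.get_obs()['orientation']).as_matrix()@R.from_euler('z',-86,degrees=True).as_matrix();print(M[:,2],M[2])"
```

```text
t 28.77 tcp [ 0.5918 -0.3264  0.1177] F [ 0.5  0.2 -1.3] w 0.0613 gf 36.7
axes x,y,z cols
 [[ 0.243  0.637  0.731]
 [ 0.969 -0.118 -0.219]
 [-0.053  0.762 -0.646]] 
q [ 1.527  1.024 -1.393  2.227  2.216  0.75  -1.431]
tool cm to [0.592, -0.328, 0.108] [-0.1 -0.7  0.7]
[ 0.73132027 -0.21904246 -0.64590329] [-7.63419232e-01 -1.33503514e-04 -6.45903289e-01]
```

>>> move_arm(rows=[0,0,0,6,0,-0.1,0.1,12,0,-0.2,0.2,18,0,-0.3,0.3,24,0,-0.4,0.4,30,-0.1,-0.5,0.5,36,-0.1,-0.6,0.6,42,-0.1,-0.7,0.7,49,-0.1,-0.7,0.7,57,-0.1,-0.7,0.7,65])

```text
clock: 30.02
tcp_pos: [0.5923, -0.3282, 0.108]
orientation: [2.572, 0.276, 1.106]
contact_force: [-0.4, 0.4, -1.1]
grip_width: 0.0614
gripper_force: 36.4
```

>>> move_arm(rows=[0,0,0,5,0,0,0,10,0,0,0,10,0,0,0,10,0,0,0,10,0,0,0,10])

```text
clock: 30.78
tcp_pos: [0.5923, -0.3282, 0.1081]
orientation: [2.635, 0.059, 1.164]
contact_force: [-0.0, 0.3, -0.5]
grip_width: 0.0616
gripper_force: 36.8
```

```bash
python3 - <<'E'
from h import *
o,M=st();a=M@R.from_euler('z',-161,degrees=True).as_matrix();print(a[2])
a=r.grab_frame("scene");b=r.grab_frame("top")
cv2.imwrite("pics/s7.png",np.hstack([cv2.resize(a[100:250,280:450],(400,353)),cv2.resize(b[130:260,270:410],(380,353))]))
E
```

```text
t 30.77 tcp [ 0.5923 -0.3282  0.1081] F [-0.   0.3 -0.5] w 0.0616 gf 36.8
axes x,y,z cols
 [[ 0.678 -0.067  0.732]
 [ 0.14  -0.966 -0.219]
 [ 0.721  0.251 -0.646]] 
q [ 1.53   1.072 -1.403  2.226  2.231  0.781 -2.711]
[-0.76370741 -0.00284142 -0.64555628]
```

View pics/s7.png

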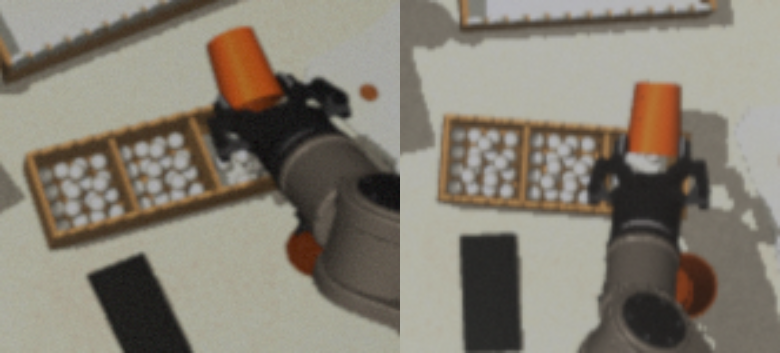

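The cup is fully tipped at about 97° and feet are visible in the compartment. I tip a bit more with a small shake, then raise and turn back.

>>> move_arm(rows=[0,0,0,8,0.4,0,0.4,10,0,0,0,10,0.4,0,0.4,10,0,0,0,10,0,0,0,10])

```text
clock: 31.62
tcp_pos: [0.5918, -0.3281, 0.1077]
orientation: [2.685, -0.175, 1.216]
contact_force: [0.3, 0.7, -1.4]
grip_width: 0.0612
gripper_force: 36.8
```

```bash
python3 -c "
from h import *
to([.592,-.325,.16])"
```

```text
t 31.62 tcp [ 0.5918 -0.3281  0.1077] F [ 0.3  0.7 -1.4] w 0.0612 gf 36.8
axes x,y,z cols
 [[ 0.657 -0.184  0.731]
 [-0.029 -0.975 -0.219]
 [ 0.753  0.122 -0.646]] 
q [ 1.53   1.07  -1.401  2.226  2.232  0.778 -2.888]
tool cm to [0.592, -0.325, 0.16] [ 3.9  0.3 -3.4]
```

>>> move_arm(rows=[1.3,0.1,-1.1,0,2.6,0.2,-2.2,-4,3.9,0.3,-3.4,-12,3.9,0.3,-3.4,-22,3.9,0.3,-3.4,-32,3.9,0.3,-3.4,-42,3.9,0.3,-3.4,-52,3.9,0.3,-3.4,-62,3.9,0.3,-3.4,-71,3.9,0.3,-3.4,-80])

```text
clock: 32.88
tcp_pos: [0.5923, -0.3244, 0.1597]
orientation: [1.903, 1.405, 0.659]
contact_force: [-0.1, 0.6, -1.5]
grip_width: 0.0612
gripper_force: 36.8
```

>>> move_arm(rows=[0,0,0,-9,0,0,0,-18,0,0,0,-28,0,0,0,-38,0,0,0,-48,0,0,0,-58,0,0,0,-68,0,0,0,-77,0,0,0,-85,0,0,0,-91])

```text
clock: 34.12
tcp_pos: [0.5923, -0.3241, 0.1596]
orientation: [0.32, 2.256, -0.156]
contact_force: [-0.7, 0.1, 0.1]
grip_width: 0.0613
gripper_force: 37.0
```

```bash
date; python3 -c "
from h import *
to([.50,.05,.25])"; sed -i '/^W=/,$d' plan3.py; cat >> plan3.py <<'E'
for n,T in [("c",(.5,.05,.23)),("d",(.478,.189,.14)),("e",(.478,.189,.066)),("back",(.40,.21,.1))]: print([list(map(float,x)) for x in rows_to(q,T,1)]);q=go(q,T,name=n)
E
python3 plan3.py
```

```text
Mon Nov 30 01:30:25 UTC 2026
t 34.12 tcp [ 0.5923 -0.3241  0.1596] F [-0.7  0.1  0.1] w 0.0613 gf 37.0
axes x,y,z cols
 [[-0.621  0.281  0.731]
 [ 0.178  0.96  -0.218]
 [-0.763 -0.005 -0.646]] 
q [ 1.042  0.443 -0.656  2.237  2.942  0.32  -1.079]
tool cm to [0.5, 0.05, 0.25] [  5.5  33.3 -20.7]
now tcp [ 0.59  -0.324  0.16 ] az -16.6 p 40.3 y.z -0.006 q [ 1.042  0.443 -0.656  2.237  2.942  0.32  -1.079] linkz [0.77, 0.57, 0.38, 0.27]
[[6.9, 33.3, -19.3, 0.0]]
c rows7 tcp [0.504 0.052 0.233] az -16.8 p 40.5 y.z -0.008 q [ 0.722  0.174 -1.409  2.439  1.571  0.822 -0.619] linkz [0.82, 0.63, 0.45, 0.34]
[[11.1, 12.5, 1.2, 0.0]]
d rows3 tcp [0.479 0.189 0.14 ] az -16.8 p 40.5 y.z -0.008 q [-0.014  0.638 -1.197  2.384  1.61   1.408 -0.982] linkz [0.71, 0.53, 0.36, 0.25]
[[5.7, 0.1, 4.8, 0.0]]
e rows2 tcp [0.478 0.189 0.065] az -16.8 p 40.5 y.z -0.008 q [-0.127  0.826 -1.065  2.402  1.758  1.496 -1.141] linkz [0.64, 0.46, 0.28, 0.17]
[[2.6, -0.3, -8.4, 0.0]]
back rows2 tcp [0.402 0.213 0.101] az -17.2 p 40.6 y.z -0.011 q [-0.151  0.95  -1.378  2.439  1.573  1.803 -1.209] linkz [0.59, 0.45, 0.32, 0.21]
```

>>> move_arm(rows=[0.2,1.4,-0.7,0,0.7,4.1,-2.1,0,1.4,8.1,-4.3,0,2.2,12.9,-6.8,0,3,17.6,-9.3,0,3.8,22.4,-11.7,0,4.5,26.8,-14.1,0,5.1,30.5,-16,0,5.5,32.9,-17.3,0,5.7,33.9,-17.8,0])

```text
clock: 35.38
tcp_pos: [0.5225, 0.0521, 0.2309]
orientation: [0.323, 2.253, -0.153]
contact_force: [-0.1, -0.7, -0.6]
grip_width: 0.0617
gripper_force: 37.5
```

>>> move_arm(rows=[0,0,0,0])

```text
clock: 35.5
tcp_pos: [0.5229, 0.0501, 0.2301]
orientation: [0.325, 2.254, -0.154]
contact_force: [-0.6, -0.7, -0.6]
grip_width: 0.0613
gripper_force: 37.5
```

```bash
python3 - <<'E'
from h import *
to([.478,.189,.09])
a=r.grab_frame("scene");b=r.grab_frame("top")
cv2.imwrite("pics/s8.png",np.hstack([cv2.resize(a[130:210,350:420],(308,353)),cv2.resize(b[130:260,180:390],(490,353))]))
E
```

```text
t 35.5 tcp [0.5229 0.0501 0.2301] F [-0.6 -0.7 -0.6] w 0.0613 gf 37.5
axes x,y,z cols
 [[-0.62   0.283  0.732]
 [ 0.181  0.959 -0.218]
 [-0.763 -0.003 -0.646]] 
q [ 0.708  0.25  -1.399  2.417  1.616  0.881 -0.616]
tool cm to [0.478, 0.189, 0.09] [16.  12.1  2.7]
```

View pics/s8.png

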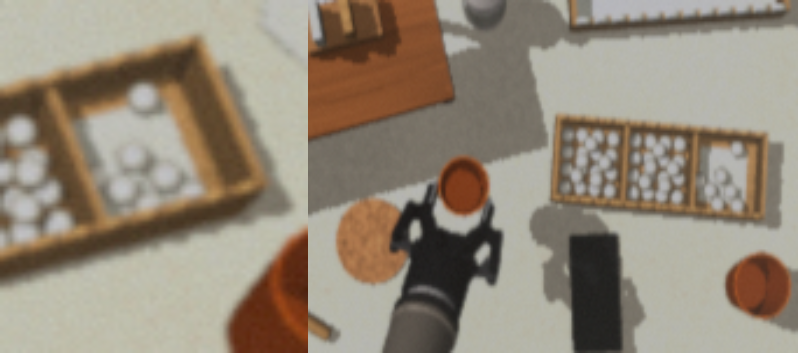

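The cup is empty and the feet lie in the vacant compartment. Now I go above the coaster.

>>> move_arm(rows=[1,0.8,0.2,0,4,3,0.7,0,7.5,5.7,1.3,0,11,8.3,1.9,0,14,10.6,2.4,0,15.5,11.7,2.6,0,16,12.1,2.7,0,16,12.1,2.7,0,16,12.1,2.7,0])

```text
clock: 36.72
tcp_pos: [0.479, 0.1875, 0.0909]
orientation: [0.328, 2.253, -0.156]
contact_force: [0.0, 0.2, -0.6]
grip_width: 0.061
gripper_force: 37.5
```

```bash
python3 - <<'E'
from h import *
to([.4785,.19,.069])
b=r.grab_frame("top");x=b[150:245,170:260]
h=cv2.cvtColor(b,cv2.COLOR_BGR2HSV)
cv2.imwrite("pics/s9.png",cv2.resize(x,(568,600)))
E
```

```text
t 36.73 tcp [0.479  0.1875 0.0909] F [ 0.   0.2 -0.6] w 0.061 gf 37.5
axes x,y,z cols
 [[-0.618  0.286  0.732]
 [ 0.183  0.958 -0.22 ]
 [-0.764 -0.002 -0.645]] 
q [-0.     0.882 -1.251  2.403  1.745  1.622 -1.059]
tool cm to [0.4785, 0.19, 0.069] [1.8 0.2 1.3]
```

View pics/s9.png

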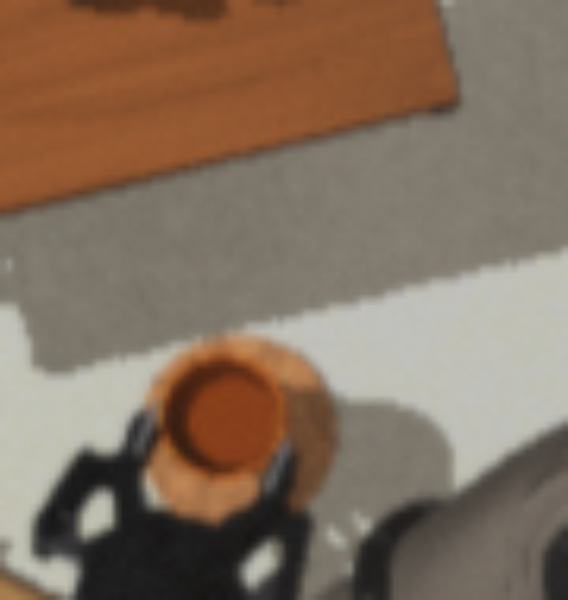

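The view shows the rim centred at about pixel (205.7, 215.2), over the coaster. I check that as a world position.

```bash
python3 -c "
from h import *
print(pt('top',205.7,215.2,.117),pt('top',208,218,.006))"
```

```text
[0.47248347 0.1834373  0.117     ] [0.46783436 0.18728745 0.006     ]
```

>>> move_arm(rows=[0.5,0,0.4,0,0.9,0,0.7,0,1.3,0,1.1,0,1.6,0,1.3,0,1.6,0,1.3,0])

```text
clock: 37.4
tcp_pos: [0.4779, 0.1888, 0.0693]
orientation: [0.326, 2.255, -0.155]
contact_force: [0.3, 0.5, -0.6]
grip_width: 0.0615
gripper_force: 37.5
```

>>> move_arm(rows=[0.1,0,0.1,0,0.2,0,0.2,0,0.25,0,0.2,0,0.25,0,0.2,0])

```text
clock: 37.9
tcp_pos: [0.478, 0.1888, 0.0666]
orientation: [0.326, 2.254, -0.155]
contact_force: [0.5, -0.7, -1.5]
grip_width: 0.0613
gripper_force: 37.5
```

>>> move_arm(rows=[0.1,0,0.05,0,0.1,0,0.05,0])

```text
clock: 38.15
tcp_pos: [0.4777, 0.1889, 0.0654]
orientation: [0.326, 2.254, -0.155]
contact_force: [1.6, 0.0, -1.2]
grip_width: 0.0614
gripper_force: 37.5
```

>>> move_arm(rows=[0.07,0,0.07,0,0.07,0,0.07,0])

```text
clock: 38.4
tcp_pos: [0.4778, 0.1888, 0.0644]
orientation: [0.326, 2.254, -0.155]
contact_force: [-0.1, -0.7, -1.7]
grip_width: 0.0615
gripper_force: 37.5
```

>>> move_arm(rows=[0.07,0,0.07,0,0.07,0,0.07,0])

```text
clock: 38.65
tcp_pos: [0.4783, 0.1888, 0.0642]
orientation: [0.326, 2.252, -0.155]
contact_force: [-0.8, 0.1, 5.1]
grip_width: 0.0612
gripper_force: 37.5
```

>>> move_arm(rows=[0.07,0,0.07,0,0.07,0,0.07,0])

```text
clock: 38.9
tcp_pos: [0.4788, 0.1888, 0.0641]
orientation: [0.326, 2.25, -0.155]
contact_force: [-1.3, -2.0, 11.7]
grip_width: 0.0613
gripper_force: 37.7
```

Contact is at the expected height. I ease off and open.

>>> move_arm(rows=[-0.08,0,-0.08,0,-0.08,0,-0.08,0])

```text
clock: 39.15
tcp_pos: [0.4782, 0.1889, 0.0642]
orientation: [0.326, 2.253, -0.154]
contact_force: [-0.3, 0.2, 6.2]
grip_width: 0.0613
gripper_force: 37.5
```

>>> move_arm(rows=[0,0,0,0,0,0,0,0,0,0,0,0,0,0,0,0,0,0,0,0,0,0,0,0], fingers=1)

```text
clock: 39.9
tcp_pos: [0.4779, 0.1888, 0.0636]
orientation: [0.326, 2.254, -0.155]
contact_force: [-0.8, 0.7, 0.2]
grip_width: 0.0857
gripper_force: 0.0
```

```bash
sed -i 's/^for n,T in .*/for n,T in [("b1",(.42,.207,.068)),("b2",(.37,.22,.1)),("b3",(.37,.16,.3))]: print([list(map(float,x)) for x in rows_to(q,T,1)]);q=go(q,T,name=n)/' plan3.py; python3 plan3.py
```

```text
now tcp [0.476 0.188 0.065] az -16.7 p 40.2 y.z -0.003 q [-0.04   0.942 -1.196  2.406  1.797  1.644 -1.107] linkz [0.59, 0.43, 0.28, 0.17]
[[3.6, 0.2, -4.8, 0.0]]
b1 rows1 tcp [0.42  0.208 0.068] az -16.8 p 40.2 y.z -0.004 q [-0.157  0.999 -1.278  2.439  1.68   1.782 -1.23 ] linkz [0.57, 0.42, 0.29, 0.18]
[[0.9, -0.3, -6.0, 0.0]]
b2 rows2 tcp [0.373 0.227 0.101] az -17.4 p 40.3 y.z -0.009 q [-0.238  0.994 -1.409  2.439  1.509  1.882 -1.298] linkz [0.57, 0.44, 0.32, 0.21]
[[-16.2, -6.6, -11.6, 0.0]]
b3 rows4 tcp [0.37  0.161 0.3  ] az -17.4 p 40.3 y.z -0.009 q [ 0.025 -0.251 -1.106  2.4    0.862  0.88  -0.386] linkz [0.82, 0.67, 0.52, 0.41]
```

>>> move_arm(rows=[0,0,-0.8,0,0,0,-2,0,0,0,-3.5,0,0,0,-5,0,0,0,-6.5,0,0,0,-8,0,0,0,-9.5,0,0,0,-9.5,0])

```text
clock: 40.9
tcp_pos: [0.4092, 0.212, 0.1264]
orientation: [0.326, 2.253, -0.155]
contact_force: [0.4, 0.4, 0.2]
grip_width: 0.0853
gripper_force: 0.0
```

```bash
date; python3 - <<'E'
from h import *
st()
a=r.grab_frame("scene");b=r.grab_frame("top")
cv2.imwrite("pics/s10.png",np.hstack([cv2.resize(a[130:290,150:450],(480,350)),cv2.resize(b[150:260,170:270],(318,350))]))
E
```

```text
Mon Nov 30 01:32:39 UTC 2026
t 40.9 tcp [0.4092 0.212  0.1264] F [0.4 0.4 0.2] w 0.0853 gf 0.0
axes x,y,z cols
 [[-0.619  0.284  0.732]
 [ 0.181  0.959 -0.219]
 [-0.764 -0.003 -0.645]] 
q [-0.106  0.864 -1.41   2.436  1.54   1.752 -1.156]
```

View pics/s10.png

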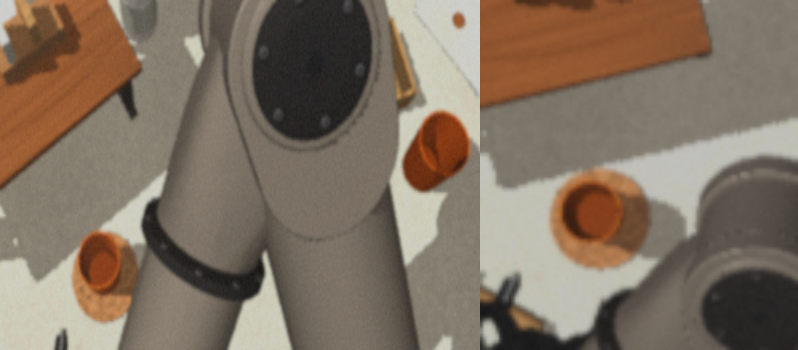

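The cup stands upright on the coaster and the gripper is clear of everything. I hand in.

```bash
python3 -c "
from bench import r
print(r.hand_in())"
```

```text
the job is handed in; nothing more can be done
None
```

The cup's feet were poured into the vacant compartment, the empty cup was set upright near the middle of the coaster and released, and the job was handed in at about 41 s; no verdict came back, and I could not count all seven feet one by one in the pictures.

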